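Calibrate the kitchen scale

ROBOT

A 7-joint arm with a two-finger parallel gripper is mounted at the origin on the work surface. World frame = base frame: x ahead of the robot, y to its left, z up, the work surface at z = 0. Lengths are in m, angles in rad, forces in N, time in s.
With the tool pointing down it reaches from about 0.425 to 0.875 m from the base axis. Payload 4.7 kg.
Tool frame: the origin (TCP) lies midway between the tips of the shut fingers; the grasp point (between the pads) lies 19 mm behind it; z points along the fingers, y is the line along which they close (so a half turn about z gives the same grasp; the last joint's range is limited). The gripper opens to 85 mm and grips with 20 to 120 N. Pads are 22 mm wide; open, the fingers measure 114 mm over their backs; the gripper's body (76 mm by 85 mm) begins 54 mm behind the grasp point. The pads swing forward as they close: fully open they stand 13 mm farther back than shut.
Start: joints at [1.229, 0.321, -0.07, 1.45, 0.023, 1.371, -0.057], TCP at [0.226, -0.609, 0.231] pointing down, gripper open.
Joint ranges: [-2.86, 2.86], [-0.3, 2.09], [-1.38, 1.24], [0.06, 2.45], [-1.56, 4.7], [0.09, 2.05], [-2.69, 2.69]. Speed limits (rad/s): [2.57, 2.57, 3.14, 3.14, 3.14, 3.14, 3.14].

INTERFACE

Orientations are given as a unit quaternion [x, y, z, w].
In Python, from bench import manip gives the robot as it stands.
- The arm moves only by the tool arm_command, never from a script. Its arguments are lists of equal length, an entry for each row: "rot": the turn, a rotation vector about the tool's x, y, z in rad, a list of three; "dp": the shift along the tool's x, y, z in cm, a list of three; "fingers": the finger opening in cm, from 0 to 8.54. A call has exactly 5 rows; each row is the pose to reach, as a shift and turn from the pose commanded when the call began, along the tool's axes at that moment; what a row does not reach only later rows make up. A row lasts 1/8 s, in which the tool goes at most 62.5 mm and 10.7 degrees, less where a joint would pass 70% of its speed; a pose out of reach is approached as far as the arm can. A call with a gripper value outside its range is refused whole. The fingers move at their own pace and stop on an object; "newtons" is the grip in N (left out, the last holds). Time passes only in rows, so rows that repeat a pose let the fingers close, or fill a call up. It gives the time, the measured TCP pose, the force, the opening and the grip force at its end, in the units of the state.
- manip.read_state(): the state, without advancing time (a new reading comes with each control period).
- manip.camera(name): name is "side" or "top"; returns the picture (384x512x3 uint8, red, green, blue); there is no depth.
- manip.camera_model(name): a dict with "vertical_fov" (degrees; the focal length in pixels is half the picture's height over the tangent of half this angle, whatever the lens; pixels are square), "cx", "cy" (the principal point, pixels), "dist_coeffs" ([k1, k2, p1, p2, k3] as OpenCV has them; the pictures are not rectified), "extrinsics" (4x4, takes a point from camera to world coordinates). Camera axes: x right, y down, z forward; pixel columns grow to the right and rows downward; lengths in m; the calibration is good to about 2 mm. A picture is of the moment at which its call begins. camera_model takes no time and is no camera call.
- manip.sign_off(): hands the job in; it is judged then, once.
The state is a dict: "t": time; "joints": joint angles; "joint_vel": joint speeds; "joint_efforts": joint torques, N m; "tool_pos": TCP position; "eef_rot": TCP orientation; "force": force on the tool from outside, world axes, zero at the start; "torque": the same for the moment, N m; "width": finger opening in m; "grip_force": force on a finger pad.
Only numpy, scipy, OpenCV 4.12 (cv2) and the standard library are available. Lean on these libraries where they do the work, as an engineer would, in place of code of your own. Each camera call takes 0.05 s, during which the arm holds its last target. There are 200 camera calls.

TASK

Calibrate the portion scale: hang the wire basket from its pan by the handle on the hook of the utensil stand, then with the pan empty press the recessed calibration button fully down with the setting pin for a moment (zero), stand every test weight from the case upright on the pan, and with all of them there and your hand off them press the button with the pin again (span); never press it at any other load. Then put all the weights back upright in the compartments of their case, and the pin back in its holder, leaving the basket on the hook. Set the weights down rather than dropping them, and leave the other kitchen things where they are.

Things in the scene. Friction and masses are not known exactly. Their poses are not given: they have to be found in the camera images.
- scale: Grey bench portion scale, 260 (x) x 210 (y) mm, fixed to the table. Origin under its centre on the table, x from the front deck (at -x) to the rear, z up. Front deck, 80 mm deep, top 50 mm high, has the display and the recessed button; behind it is the stainless pan.
- pan (a point): Centre of the upper face of the scale's stainless pan, 62 mm above the table, axes as the scale. The flat inside measures 172 (x) x 196 (y) mm, with a rim 10 mm high round it.
- recess (a point): Centre of the mouth of the calibration button's recess, level with the deck (50 mm high): a 16 x 16 mm square hole (sides along the scale's x and y) with an aluminium surround, going straight down. The round black button (13 mm diameter) lies in it with its top 8.5 mm below the deck when up.
- cal (a joint): The calibration button's travel in m: 0 up, 0.005 fully down (top then 13.5 mm below the deck); spring force about 1 N at first, 4.5 N when fully down; it comes up again when let go. At least 0.0035 counts as a press.
- pin: Setting pin, 113 mm long, 60 g: black square handle 20 x 20 mm, 70 mm long, and below it a steel pin 6 mm in diameter and 43 mm long. Origin at the tip, z up the pin to the handle's end; x and y are normal to the handle's flats. Handle from z = 43 to 113 mm. At the start it stands upright, tip down, in its holder.
- holder: The pin's holder, fixed to the table: dark base 60 x 60 x 10 mm and a grey block 40 x 40 mm, its top 60 mm above the table, with a 14 x 14 mm square hole 50 mm deep at its centre. Origin under its centre on the table. The pin's handle rests on the top of the block with the steel part hanging in the hole, its tip 17 mm above the table.
- holder_mouth (a point): Centre of the holder's hole at the top of the block, 60 mm above the table.
- basket: Wire basket, about 180 g, 100 (x) x 120 (y) mm and 61 mm high, with a stiff fixed handle: two uprights at y = +-60 mm and a straight flat bar along y at the top, 10 mm thick in x and 14 mm high. Origin under its centre, z up. It starts on the scale's pan.
- bar (a point): Middle of the basket's handle bar, 145 mm above its underside; the bar's straight part runs 52 mm to each side along the basket's y, 10 mm thick, 14 mm high (underside 7 mm below this point, 77 mm above the basket's rim). Gripped well beside its middle it leaves room for the hook.
- stand: Utensil stand, fixed to the table: dark base 150 (x) x 130 (y) mm, an upright of 16 mm diameter at x = +62 mm, 240 mm high, from which a hook reaches to -x at y = 0. Origin under the base's centre. A ladle and a turner hang behind the upright.
- hook (a point): Where the underside of the basket's bar should rest, on top of the hook's arm. The arm is a level 10 mm bar along the stand's x (its top at 200 mm height), open to -x; from 5 mm in front of this point it curves up to a rounded tip, which ends 33 mm in front (to -x) and 20 mm higher than this point. The upright is 92 mm behind (to +x).
- case: Open wooden case for the weights, 140 x 140 mm, 34 mm high, fixed to the table, walls and the two crossing dividers 5 mm thick, floor 5 mm. Four compartments 62.5 mm square, centred at x = +-34, y = +-34 mm of its frame. Origin under its centre.
- weight1: Brass test weight, 500 g: body 44 mm in diameter and 40 mm high, with a gripping knob on top, 22 mm in diameter, from 47 to 68 mm height. Origin under its centre, z up. In one of the case's compartments at the start, or absent.
- weight2: Brass test weight, 500 g: body 44 mm in diameter and 40 mm high, with a gripping knob on top, 22 mm in diameter, from 47 to 68 mm height. Origin under its centre, z up. In one of the case's compartments at the start, or absent.
- weight3: Brass test weight, 500 g: body 44 mm in diameter and 40 mm high, with a gripping knob on top, 22 mm in diameter, from 47 to 68 mm height. Origin under its centre, z up. In one of the case's compartments at the start, or absent.
- weight4: Brass test weight, 500 g: body 44 mm in diameter and 40 mm high, with a gripping knob on top, 22 mm in diameter, from 47 to 68 mm height. Origin under its centre, z up. In one of the case's compartments at the start, or absent.
- jar: Glass jar with steel lid, 72 mm diameter, 105 mm high; leave alone. Origin under its centre.
- bottle1: White squeeze bottle, 64 mm diameter, 170 mm high; leave alone. Origin under its centre.
- bottle2: Red squeeze bottle, 64 mm diameter, 170 mm high; leave alone. Origin under its centre.
- bowl: Glass bowl of tomatoes, 210 mm diameter, about 120 mm high; leave alone. Origin under its centre.
- shaker: Steel salt shaker, 42 mm diameter, 82 mm high; leave alone. Origin under its centre.
- mug: White mug, 80 mm diameter, 90 mm high; leave alone. Origin under its centre.
- plates: Stack of white plates, 192 mm diameter, 77 mm high; leave alone. Origin under its centre.
- tray: Steel tray of potatoes, 300 x 200 mm, 65 mm high, potatoes to about 90 mm; leave alone. Origin under its centre.
There are look-alikes about, which are no part of the job. Leave any purple look-alike of the basket alone.

How it is judged:
By the outcome, as a careful person would: the job done as asked, in the order asked, and still so for the second after the job is handed in, with the robot touching nothing.
Of weight1, weight2, weight3, weight4 only 2 to 3 are there at a start; the rules pass over those that are not, and their reading is None.
At some moment in a run one of basket, weight1, weight2, weight3, weight4 may be knocked a few centimetres aside while the robot is not near it.
It also fails if it takes over 210 s, if anything falls off the work surface, if the arm or the gripper's body presses on something with over 40 N, if the wrist force passes 120 N, or if a joint passes its speed limit or range.

## Working session

There is one attempt and no reset: what is moved stays moved. The work goes in short steps, Python scripts to look and compute and a tool call to move; the robot and the scene stay as the last step left them, time stands still between calls to the robot, and variables do not carry over. Pictures are saved under pics/ and viewed, at most 14 in all, crops included, and the job is handed in when it is done.

Besides the shell and the picture viewer there is one more tool, called in YAML: its name, and indented under it one key for each argument. arm_command: Moves the arm, as the interface text tells. Its arguments: {"type":"object","properties":{"rot":{"type":"array","items":{"type":"array","items":{"type":"number"}}},"dp":{"type":"array","items":{"type":"array","items":{"type":"number"}}},"fingers":{"type":"array","items":{"type":"number"}},"newtons":{"type":"number"}},"required":["rot","dp","fingers"]}

```bash
mkdir -p pics; cat > h.py <<'E'
import numpy as np, cv2
from bench import manip
from scipy.spatial.transform import Rotation as R
def shot(n,f=None):
    im=manip.camera(n)
    if f: cv2.imwrite(f'pics/{f}.png',im[:,:,::-1])
    return im
def model(n):
    m=manip.camera_model(n); f=192/np.tan(np.radians(m['vertical_fov'])/2)
    return np.array([[f,0,m['cx']],[0,f,m['cy']],[0,0,1]]),np.array(m['dist_coeffs'],float),np.array(m['extrinsics'])
def ray(n,uv):
    K,d,T=model(n); p=cv2.undistortPoints(np.array([[uv]],float),K,d)[0,0]
    return T[:3,3],T[:3,:3]@np.array([p[0],p[1],1])
def atz(n,uv,z):
    o,v=ray(n,uv); return o+v*(z-o[2])/v[2]
def tri(a,b):  # uv in side, uv in top
    o1,v1=ray('side',a); o2,v2=ray('top',b); v1/=np.linalg.norm(v1); v2/=np.linalg.norm(v2)
    s=np.linalg.lstsq(np.c_[v1,-v2],o2-o1,rcond=None)[0]
    p,q=o1+s[0]*v1,o2+s[1]*v2; return (p+q)/2,np.linalg.norm(p-q)
def proj(n,P):
    K,d,T=model(n); M=np.linalg.inv(T)
    return cv2.projectPoints(np.atleast_2d(P).astype(float),cv2.Rodrigues(M[:3,:3])[0],M[:3,3],K,d)[0][:,0]
def pose():
    s=manip.read_state(); return np.array(s['tool_pos']),R.from_quat(s['eef_rot'])
def go(P,yaw=None):
    """shift in tool cm and turn about tool z to TCP target P; yaw= world angle of tool y axis (mod pi)"""
    p,r=pose(); M=r.as_matrix(); o=M.T@(np.array(P)-p)*100
    y=np.arctan2(M[1,1],M[0,1]); 
    t=None if yaw is None else -((yaw-y+np.pi/2)%np.pi-np.pi/2)
    return o.round(2),t
def crop(im,x0,y0,x1,y1,k,f):
    cv2.imwrite(f'pics/{f}.png',cv2.resize(im[y0:y1,x0:x1,::-1],None,fx=k,fy=k,interpolation=cv2.INTER_CUBIC))
E
python3 - <<'E'
from h import *
a=shot('side');b=shot('top')
cv2.imwrite('pics/s0r.png',a[:,:,::-1]);cv2.imwrite('pics/t0r.png',b[:,:,::-1])
cv2.imwrite('pics/s0.png',cv2.resize(a[:,:,::-1],(800,600)));cv2.imwrite('pics/t0.png',cv2.resize(b[:,:,::-1],(800,600)))
for n in('side','top'):
  K,d,T=model(n);print(n,K[0,0],d,T.round(3))
s=manip.read_state();print(s);print(pose()[1].as_matrix().round(3))
E
```

```text
side 424.00928160744957 [-0.00279952  0.          0.          0.          0.        ] [[-0.786 -0.322  0.527 -0.253]
 [-0.617  0.44  -0.652  0.957]
 [-0.022 -0.838 -0.545  0.949]
 [ 0.     0.     0.     1.   ]]
top 395.57571313992554 [-0.01444172  0.          0.          0.          0.        ] [[-0.025 -0.989  0.148  0.326]
 [-1.     0.023 -0.012  0.014]
 [ 0.008 -0.148 -0.989  1.396]
 [ 0.     0.     0.     1.   ]]
{'t': 0.1, 'joints': array([ 1.22908802,  0.32174057, -0.07007209,  1.45158076,  0.02257731,
        1.37080487, -0.05691327]), 'joint_vel': array([ 0.00149694, -0.00121668, -0.00141228, -0.00116639, -0.0002544 ,
        0.00157683,  0.00035785]), 'joint_efforts': array([ 4.85414348e-04, -4.94878078e+01, -3.83517947e-01, -3.15212560e+01,
        1.31636855e-02,  7.52355263e-03, -7.10168052e-06]), 'tool_pos': array([ 0.22620842, -0.6088392 ,  0.23032422]), 'eef_rot': array([ 9.84216491e-01,  1.76966484e-01, -1.92346186e-04, -8.52148892e-04]), 'force': array([-0.25808338, -0.5401563 ,  0.97925673]), 'torque': array([-0.01185729, -0.02552327,  0.00264721]), 'grip_force': 0.0, 'width': 0.08503557958133763}
[[ 0.937  0.348 -0.001]
 [ 0.348 -0.937  0.002]
 [-0.    -0.002 -1.   ]]
```

View pics/s0.png

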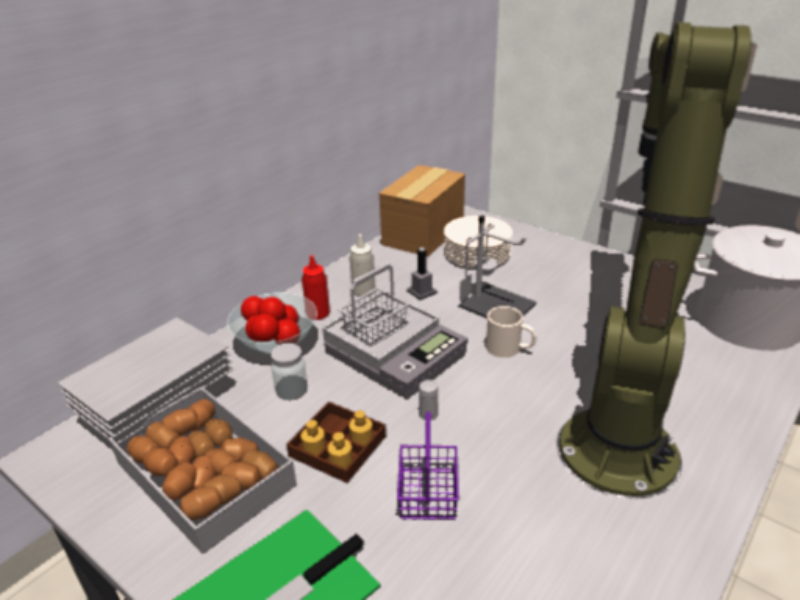

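View pics/t0.png

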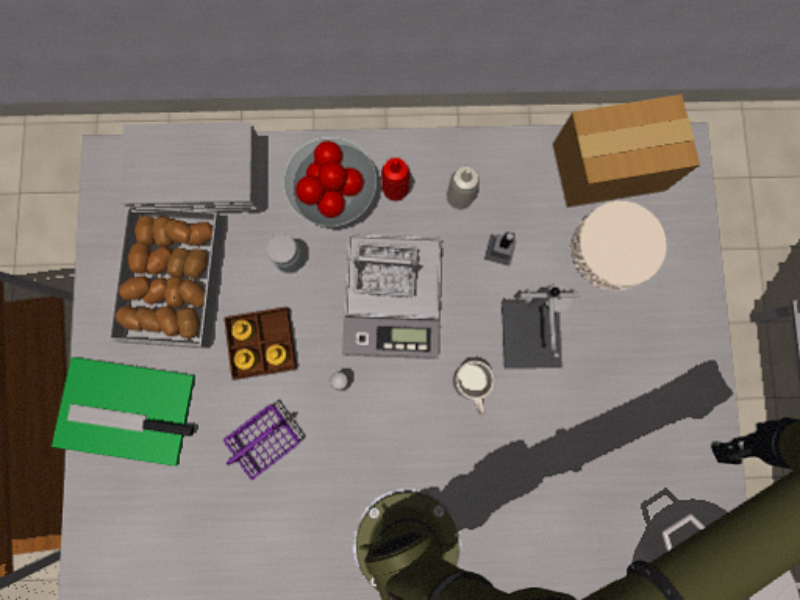

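The basket could be confused with two things: the steel basket on the pan (side 375,310; top 387,270) and the purple one off to the side (side 428,480; top 265,440), so I choose the steel one. The pin is the black handle in the holder (side 421,262; top 507,240); the knife handle on the green board is not it. Three weights are in the case at top (242,329), (244,358) and (276,353). The utensil stand is at top (532,330).

```bash
python3 - <<'E'
import cv2,numpy as np
a=cv2.imread('pics/s0r.png');b=cv2.imread('pics/t0r.png')
def c(im,x0,y0,x1,y1,k):
    o=cv2.resize(im[y0:y1,x0:x1],None,fx=k,fy=k,interpolation=cv2.INTER_CUBIC)
    for x in range((x0+9)//10*10,x1,10): cv2.putText(o,str(x),(int((x-x0+.5)*k)-9,9),0,.32,(0,0,255),1); cv2.line(o,(int((x-x0+.5)*k),10),(int((x-x0+.5)*k),15),(0,0,255),1)
    for y in range((y0+9)//10*10,y1,10): cv2.putText(o,str(y),(0,int((y-y0+.5)*k)+4),0,.32,(0,0,255),1); cv2.line(o,(20,int((y-y0+.5)*k)),(25,int((y-y0+.5)*k)),(0,0,255),1)
    return o
cv2.imwrite('pics/tA.png',c(b,215,143,375,240,5))
cv2.imwrite('pics/sA.png',c(a,205,134,345,254,5))
l=c(b,140,192,194,246,7);r=c(a,180,255,252,309,7)[:,:420]
cv2.imwrite('pics/case.png',np.hstack([l,r]))
E
```

```text
(no output)
```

View pics/tA.png

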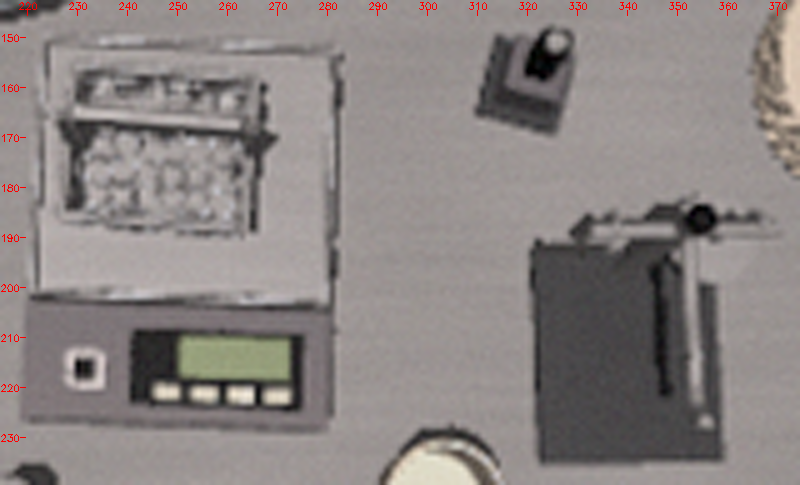

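View pics/sA.png

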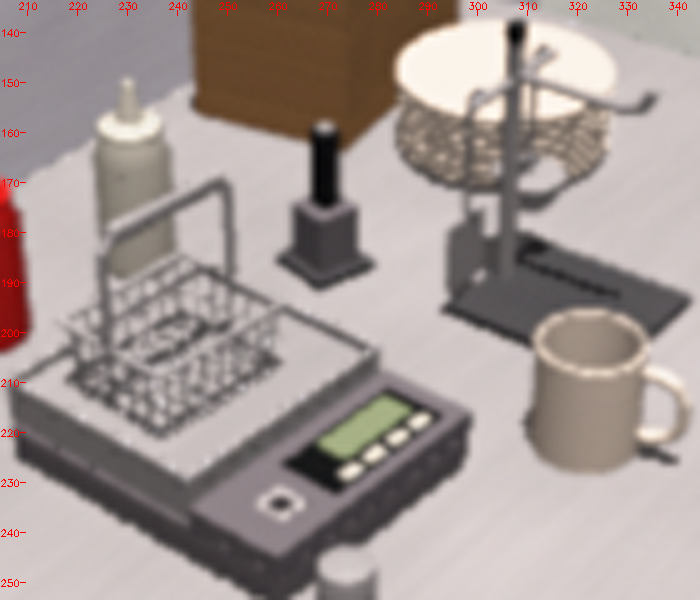

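View pics/case.png

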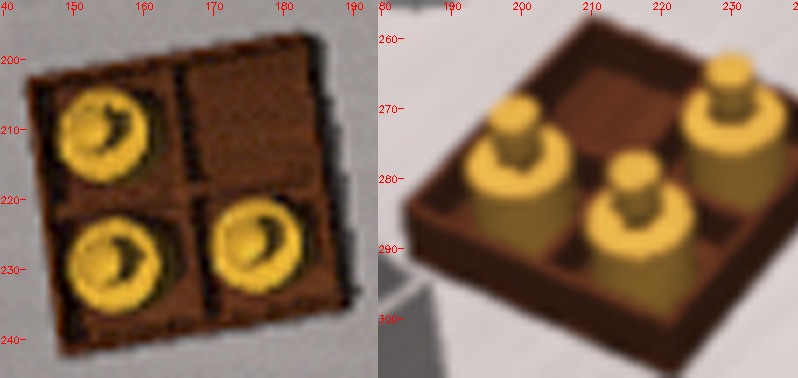

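The crops show these features (raw px):
- **Bar ends:** top (228.9,166.1) and (263.5,167.9); side (226,181) and (248.5,170).
- **Recess:** top (231.5,216.1); side (260.7,233.9).
- **Hook tip:** top (355.7,227.3); side (334.5,153.3).
- **Pin end:** top (326.5,151.1); side (269.3,159.1).
- **Three knobs:** the empty compartment is at +x, -y.

```bash
python3 - <<'E'
from h import *
P={'barL':((226.1,180.9),(228.9,166.1)),'barR':((248.5,170.1),(263.5,167.9)),'recess':((260.7,233.9),(231.5,216.1)),
'hooktip':((334.5,153.3),(355.7,227.3)),'upright':((307.7,139.5),(355.1,186.1)),'pinend':((269.3,159.1),(326.5,151.1)),
'wA':((199.1,269.9),(152.4,210.5)),'wB':((216.1,278.1),(153.8,229.8)),'wC':((229.8,264.2),(173.8,226.5))}
for k,v in P.items():
    p,e=tri(*v); print(k,p.round(4),round(e,4))
T=lambda x,y:np.array([215+x/5-.5,143+y/5-.5])
print('deck front',atz('top',T(22,420),.05),atz('top',T(333,430),.05))
print('pan rear',atz('top',T(48,42),.072),atz('top',T(342,53),.072))
print('pan front',atz('top',T(36,297),.072),atz('top',T(331,305),.072))
for q in((495,35),(575,65),(557,135),(476,113)): print('hbase',atz('top',T(*q),.010).round(3))
for q in((535,240),(541,463),(721,460)): print('stbase',atz('top',T(*q),.010).round(3))
C=lambda x,y:np.array([140+x/7-.5,192+y/7-.5])
for q in((27,80),(318,38),(352,303),(62,353)): print('case',atz('top',C(*q),.034).round(3))
for q in((103,134),(115,264),(257,246)): print('wbody',atz('top',C(*q),.045).round(3))
S=lambda x,y:np.array([205+x/5-.5,134+y/5-.5])
for q in((293,205),(357,207),(327,195),(320,214)): print('hblock',atz('side',S(*q),.06).round(3))
E
```

```text
barL [0.5856 0.0856 0.2066] 0.0046
barR [ 0.5779 -0.0212  0.2007] 0.0025
recess [0.4439 0.0874 0.0503] 0.001
hooktip [ 0.3892 -0.2922  0.2089] 0.0054
upright [ 0.5095 -0.2935  0.2299] 0.0015
pinend [ 0.6453 -0.2323  0.1285] 0.0038
wA [0.4676 0.3514 0.0739] 0.0026
wB [0.4033 0.346  0.0743] 0.0036
wC [0.4117 0.2789 0.0738] 0.001
deck front [0.40917957 0.13044502 0.05      ] [ 0.39727709 -0.08045079  0.05      ]
pan rear [0.6665551  0.10797672 0.072     ] [ 0.65420133 -0.09383486  0.072     ]
pan front [0.49029818 0.1182343  0.072     ] [ 0.48013723 -0.08039245  0.072     ]
hbase [ 0.68 -0.21  0.01]
hbase [ 0.657 -0.266  0.01 ]
hbase [ 0.606 -0.251  0.01 ]
hbase [ 0.623 -0.193  0.01 ]
stbase [ 0.53  -0.231  0.01 ]
stbase [ 0.373 -0.228  0.01 ]
stbase [ 0.372 -0.354  0.01 ]
case [0.498 0.392 0.034]
case [0.515 0.249 0.034]
case [0.384 0.232 0.034]
case [0.363 0.373 0.034]
wbody [0.469 0.352 0.045]
wbody [0.405 0.345 0.045]
wbody [0.412 0.276 0.045]
hblock [ 0.665 -0.212  0.06 ]
hblock [ 0.621 -0.24   0.06 ]
hblock [ 0.652 -0.241  0.06 ]
hblock [ 0.638 -0.214  0.06 ]
```

arm_command:
  rot:
    - [0,0,-0.18]
    - [0,0,-0.36]
    - [0,0,-0.54]
    - [0,0,-0.7]
    - [0,0,-0.85]
  dp:
    - [3,-2.5,-3]
    - [7,-6,-7]
    - [11.5,-9.5,-10.5]
    - [16,-13,-13.5]
    - [20,-16.5,-17]
  fingers: [5,5,5,5,5]
  newtons: 60

```text
t: 0.72
tool_pos: [0.3525, -0.3913, 0.3956]
eef_rot: [0.822, 0.569, -0.0, -0.0]
force: [0.8, -0.4, 0.7]
width: 0.0501
grip_force: 0.0
```

```bash
python3 - <<'E'
from h import *
print(pose()[0],manip.read_state()['joints'].round(2)); print(go((.58,.002,.30),-.07))
print('mug',atz('top',(302.5,242),.09))
E
```

```text
[ 0.35248075 -0.39130332  0.39555581] [ 1.07  0.04 -0.29  1.45  0.01  1.65  0.42]
(array([44.82,  7.47,  9.57]), np.float64(-0.28942392289887686))
mug [ 0.34928711 -0.14638331  0.09      ]
```

arm_command:
  rot:
    - [0,0,-0.06]
    - [0,0,-0.12]
    - [0,0,-0.18]
    - [0,0,-0.24]
    - [0,0,-0.29]
  dp:
    - [6,1,0]
    - [12,2,0]
    - [18,3,0]
    - [24,4,0]
    - [30,5,0]
  fingers: [5,5,5,5,5]

```text
t: 1.35
tool_pos: [0.506, -0.1293, 0.3949]
eef_rot: [0.733, 0.681, -0.0, 0.0]
force: [0.5, -0.9, -0.8]
width: 0.0503
grip_force: 0.0
```

```bash
python3 - <<'E'
from h import *
print(pose()[0],manip.read_state()['joints'].round(2)); print(go((.58,.002,.26),-.07))
E
```

```text
[ 0.50604863 -0.1292636   0.39493293] [ 0.77  0.05 -0.59  1.46  0.03  1.65  0.11]
(array([13.64,  6.41, 13.49]), np.float64(-0.003722462176564134))
```

arm_command:
  rot:
    - [0,0,0]
    - [0,0,0]
    - [0,0,0]
    - [0,0,0]
    - [0,0,0]
  dp:
    - [5,2.5,1]
    - [10,5,4]
    - [13.6,6.4,8]
    - [13.6,6.4,12]
    - [13.6,6.4,13.5]
  fingers: [5,5,5,5,5]

```text
t: 1.98
tool_pos: [0.5781, -0.0001, 0.2572]
eef_rot: [0.733, 0.68, -0.002, -0.002]
force: [-0.0, -1.0, -0.1]
width: 0.0497
grip_force: 0.0
```

```bash
python3 - <<'E'
from h import *
a=shot('side');b=shot('top')
l=cv2.resize(a[130:230,200:300,::-1],(400,400));r=cv2.resize(b[120:220,200:300,::-1],(400,400))
cv2.imwrite('pics/g1.png',np.hstack([l,r])); print(pose()[0]); print(go((.58,.002,.19),-.07),proj('side',[.58,.002,.207]),proj('top',[.58,.002,.207]))
E
```

```text
[ 0.57864209 -0.00113258  0.25867854]
(array([0.33, 0.13, 6.87]), np.float64(-0.006166717744249928)) [[244.08889826 171.12899002]] [[255.7377892  166.64251563]]
```

View pics/g1.png

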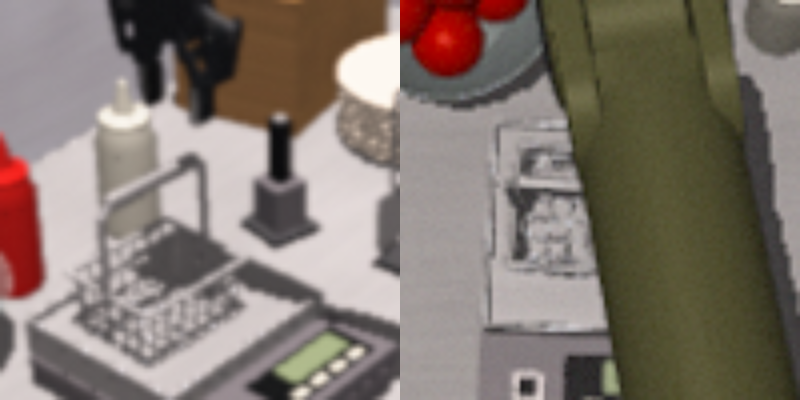

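The side view shows the open fingers straddling the bar's right end, whose corner is at about raw (249,170). The arm hides the gripper in the top view. I'll lower and close.

arm_command:
  rot:
    - [0,0,0]
    - [0,0,0]
    - [0,0,0]
    - [0,0,0]
    - [0,0,0]
  dp:
    - [0.3,0.1,2.5]
    - [0.3,0.1,5]
    - [0.3,0.1,6.9]
    - [0.3,0.1,6.9]
    - [0.3,0.1,6.9]
  fingers: [5,5,5,5,3]

```text
t: 2.7
tool_pos: [0.5816, 0.0026, 0.1925]
eef_rot: [0.733, 0.68, 0.001, 0.001]
force: [-0.0, 0.4, -0.5]
width: 0.0331
grip_force: 0.0
```

arm_command:
  rot:
    - [0,0,0]
    - [0,0,0]
    - [0,0,0]
    - [0,0,0]
    - [0,0,0]
  dp:
    - [0,0,0]
    - [0,0,0]
    - [0,0,0]
    - [0,0,0]
    - [0,0,0]
  fingers: [1,0,0,0,0]
  newtons: 70

```text
t: 3.32
tool_pos: [0.5811, 0.0028, 0.1921]
eef_rot: [0.733, 0.68, 0.0, 0.0]
force: [-2.5, -0.6, 6.2]
width: 0.0087
grip_force: 70.0
```

arm_command:
  rot:
    - [0,0,0]
    - [0,0,0]
    - [0,0,0]
    - [0,0,0]
    - [0,0,0]
  dp:
    - [0,0,-1.5]
    - [0,0,-5]
    - [0,0,-9]
    - [0,0,-14]
    - [0,0,-20]
  fingers: [0,0,0,0,0]

```text
t: 3.95
tool_pos: [0.5801, 0.0027, 0.3922]
eef_rot: [0.733, 0.68, -0.001, -0.001]
force: [1.0, -0.0, -2.0]
width: 0.0086
grip_force: 68.9
```

```bash
python3 - <<'E'
from h import *
a=shot('side');b=shot('top')
l=cv2.resize(a[90:210,200:300,::-1],(400,480));r=cv2.resize(b[110:230,200:300,::-1],(400,480))
cv2.imwrite('pics/g2.png',np.hstack([l,r])); s=manip.read_state();print(pose()[0],s['force'],s['width'],s['joints']); print(go((.325,-.322,.39),0))
E
```

```text
[0.58303796 0.00373176 0.39867518] [ 0.23690103  0.43015511 -1.50843003] 0.008991455896741413 [ 0.54573351  0.20259615 -0.72034487  1.31469448  0.13557536  1.66107769
 -0.22511176]
(array([-34.41, -23.31,   0.56]), np.float64(-0.074613579918968))
```

View pics/g2.png

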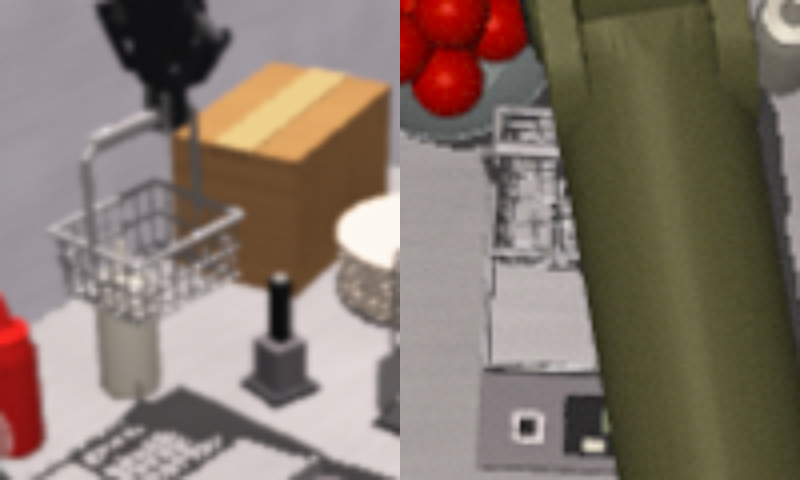

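The basket hangs level in the grip. The fingers hold its bar about 27 mm from the middle, at crop (168,118), and the pan is clear.

arm_command:
  rot:
    - [0,0,-0.01]
    - [0,0,-0.02]
    - [0,0,-0.04]
    - [0,0,-0.06]
    - [0,0,-0.07]
  dp:
    - [-2.4,-1.6,-1]
    - [-6,-4,-2]
    - [-10,-6.6,-3]
    - [-14,-9.3,-3]
    - [-18,-12,-3]
  fingers: [0,0,0,0,0]

```text
t: 4.68
tool_pos: [0.4464, -0.1687, 0.4209]
eef_rot: [0.709, 0.706, -0.0, 0.0]
force: [-0.9, 0.1, -2.3]
width: 0.0089
grip_force: 68.9
```

arm_command:
  rot:
    - [0,0,0]
    - [0,0,0]
    - [0,0,0]
    - [0,0,0]
    - [0,0,0]
  dp:
    - [-4,-3,0]
    - [-8,-6,0]
    - [-12,-9,0]
    - [-15,-11.5,0]
    - [-16,-13,0]
  fingers: [0,0,0,0,0]

```text
t: 5.3
tool_pos: [0.3147, -0.329, 0.4203]
eef_rot: [0.71, 0.704, -0.0, -0.001]
force: [0.5, -0.6, -2.6]
width: 0.0084
grip_force: 68.9
```

```bash
python3 - <<'E'
from h import *
print(pose()[0]); print(go((.320,-.322,.238),0),manip.read_state()['joints'].round(2))
E
```

```text
[ 0.31469767 -0.329044    0.42033812]
(array([ 0.7 ,  0.54, 18.23]), np.float64(-0.008943780865038553)) [ 1.06 -0.11 -0.28  1.55 -0.03  1.7   0.77]
```

arm_command:
  rot:
    - [0,0,-0.01]
    - [0,0,-0.01]
    - [0,0,-0.01]
    - [0,0,-0.01]
    - [0,0,-0.01]
  dp:
    - [0.7,0,4]
    - [0.8,0,9]
    - [0.8,0,14]
    - [0.8,0,17]
    - [0.8,0,18.2]
  fingers: [0,0,0,0,0]

```text
t: 5.92
tool_pos: [0.3159, -0.3181, 0.237]
eef_rot: [0.705, 0.709, 0.0, -0.002]
force: [0.3, -0.6, -1.5]
width: 0.0088
grip_force: 68.9
```

```bash
python3 - <<'E'
from h import *
a=shot('side');b=shot('top')
l=cv2.resize(a[110:220,290:390,::-1],(400,440));r=cv2.resize(b[160:270,300:400,::-1],(400,440))
cv2.imwrite('pics/g3.png',np.hstack([l,r])); print(pose()[0]); print(go((.420,-.321,.238),0))
E
```

```text
[ 0.31647045 -0.31864755  0.23832587]
(array([-0.29, 10.35,  0.02]), np.float64(0.005112239186735756))
```

View pics/g3.png

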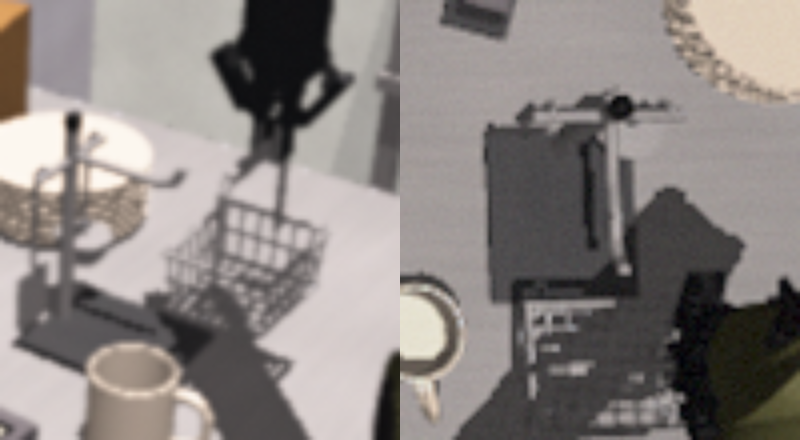

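The basket sits in front of the hook tip (side crop (180,178), top crop (625,268)), below it and clear of the stand. I'll slide in along +x.

arm_command:
  rot:
    - [0,0,0]
    - [0,0,0]
    - [0,0,0]
    - [0,0,0]
    - [0,0,0]
  dp:
    - [-0.2,2,0]
    - [-0.2,5,0]
    - [-0.2,8,0]
    - [-0.2,10.2,0]
    - [-0.2,10.2,0]
  fingers: [0,0,0,0,0]

```text
t: 6.65
tool_pos: [0.4221, -0.32, 0.2403]
eef_rot: [0.704, 0.71, 0.001, 0.001]
force: [-1.0, 0.1, -1.9]
width: 0.0087
grip_force: 68.9
```

arm_command:
  rot:
    - [0,0,0]
    - [0,0,0]
    - [0,0,0]
    - [0,0,0]
    - [0,0,0]
  dp:
    - [0,0,1]
    - [0,0,2]
    - [0,0,3]
    - [0,0,3.6]
    - [0,0,3.6]
  fingers: [0,0,0,0,0]

```text
t: 7.28
tool_pos: [0.4184, -0.3204, 0.2025]
eef_rot: [0.705, 0.709, -0.0, -0.001]
force: [-0.1, -0.9, -2.0]
width: 0.0087
grip_force: 68.9
```

```bash
python3 - <<'E'
from h import *
a=shot('side');b=shot('top')
l=cv2.resize(a[110:220,280:380,::-1],(400,440));r=cv2.resize(b[160:270,300:400,::-1],(400,440))
cv2.imwrite('pics/g4.png',np.hstack([l,r])); print(pose()[0],manip.read_state()['force'])
E
```

```text
[ 0.41898684 -0.32067424  0.20336843] [-1.06210755 -0.07136953 -2.27842811]
```

View pics/g4.png

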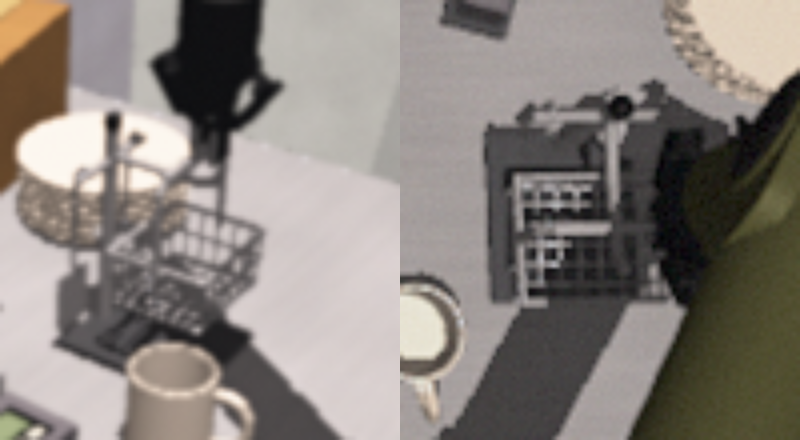

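The hook arm passes under the bar, near its middle (top crop (612,228)). I'll lower until it makes contact.

arm_command:
  rot:
    - [0,0,0]
    - [0,0,0]
    - [0,0,0]
    - [0,0,0]
    - [0,0,0]
  dp:
    - [0,0,0.4]
    - [0,0,0.7]
    - [0,0,0.9]
    - [0,0,0.9]
    - [0,0,0.9]
  fingers: [0,0,0,0,0]

```text
t: 8.0
tool_pos: [0.4189, -0.3206, 0.1943]
eef_rot: [0.705, 0.709, -0.0, 0.0]
force: [0.6, 0.5, -2.5]
width: 0.0079
grip_force: 68.9
```

arm_command:
  rot:
    - [0,0,0]
    - [0,0,0]
    - [0,0,0]
    - [0,0,0]
    - [0,0,0]
  dp:
    - [0,0,0.1]
    - [0,0,0.2]
    - [0,0,0.2]
    - [0,0,0.2]
    - [0,0,0.2]
  fingers: [0,0,0,0,0]

```text
t: 8.62
tool_pos: [0.4189, -0.3206, 0.1922]
eef_rot: [0.705, 0.709, -0.0, 0.0]
force: [-0.2, 0.0, -1.9]
width: 0.0085
grip_force: 68.9
```

arm_command:
  rot:
    - [0,0,0]
    - [0,0,0]
    - [0,0,0]
    - [0,0,0]
    - [0,0,0]
  dp:
    - [0,0,0.1]
    - [0,0,0.2]
    - [0,0,0.2]
    - [0,0,0.2]
    - [0,0,0.2]
  fingers: [0,0,0,0,0]

```text
t: 9.25
tool_pos: [0.4191, -0.3208, 0.1915]
eef_rot: [0.705, 0.709, -0.0, 0.001]
force: [-2.5, 1.2, 6.0]
width: 0.0088
grip_force: 70.1
```

arm_command:
  rot:
    - [0,0,0]
    - [0,0,0]
    - [0,0,0]
    - [0,0,0]
    - [0,0,0]
  dp:
    - [0,0,0.1]
    - [0,0,0.2]
    - [0,0,0.2]
    - [0,0,0.2]
    - [0,0,0.2]
  fingers: [0,0,0,0,0]

```text
t: 9.88
tool_pos: [0.4192, -0.3208, 0.1911]
eef_rot: [0.705, 0.709, -0.0, 0.001]
force: [-4.6, 2.4, 13.2]
width: 0.0087
grip_force: 71.2
```

arm_command:
  rot:
    - [0,0,0]
    - [0,0,0]
    - [0,0,0]
    - [0,0,0]
    - [0,0,0]
  dp:
    - [0,0,-0.25]
    - [0,0,-0.25]
    - [0,0,-0.25]
    - [0,0,-0.25]
    - [0,0,-0.25]
  fingers: [0,1.2,2,3.5,4]
  newtons: 30

```text
t: 10.5
tool_pos: [0.4189, -0.3206, 0.1905]
eef_rot: [0.705, 0.709, 0.0, -0.0]
force: [-0.5, -0.2, -0.5]
width: 0.0399
grip_force: 0.0
```

arm_command:
  rot:
    - [0,0,0]
    - [0,0,0]
    - [0,0,0]
    - [0,0,0]
    - [0,0,0]
  dp:
    - [0,0,0]
    - [0,0,-2]
    - [0,0,-7]
    - [0,0,-12]
    - [0,0,-17]
  fingers: [4,4,4,4,4]

```text
t: 11.12
tool_pos: [0.4188, -0.3204, 0.3623]
eef_rot: [0.705, 0.709, -0.0, 0.0]
force: [0.8, 0.3, 0.3]
width: 0.0403
grip_force: 0.0
```

```bash
python3 - <<'E'
from h import *
a=shot('side');b=shot('top')
l=cv2.resize(a[100:220,240:370,::-1],(400,370));r=cv2.resize(b[145:265,270:400,::-1],(400,370))
cv2.imwrite('pics/g5.png',np.hstack([l,r])); print(pose()[0]); print(go((.643,-.231,.20),-.3))
E
```

```text
[ 0.42092087 -0.32166507  0.36698468]
(array([ 9.07, 22.12, 16.82]), np.float64(0.30516749323041714))
```

View pics/g5.png

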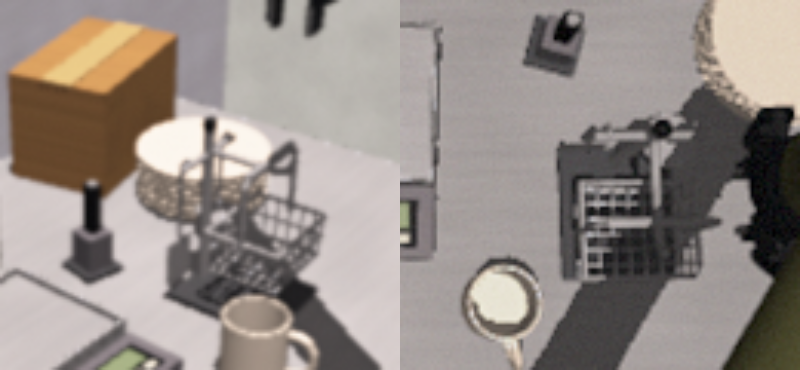

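The basket hangs on the hook by its bar, undisturbed (top crop (655,222)), and the pan is empty. Next is the pin.

arm_command:
  rot:
    - [0,0,0.06]
    - [0,0,0.12]
    - [0,0,0.18]
    - [0,0,0.24]
    - [0,0,0.305]
  dp:
    - [2,4.5,0]
    - [4,9,0]
    - [6,14,0]
    - [8,19,4]
    - [9,22,8]
  fingers: [6,6,6,6,6]

```text
t: 11.85
tool_pos: [0.6407, -0.2277, 0.2794]
eef_rot: [0.805, 0.593, 0.001, 0.0]
force: [0.2, -1.2, -0.6]
width: 0.0601
grip_force: 0.0
```

```bash
python3 - <<'E'
from h import *
a=shot('side');b=shot('top')
l=cv2.resize(a[110:200,230:330,::-1],(400,360));r=cv2.resize(b[130:220,280:380,::-1],(400,360))
cv2.imwrite('pics/g6.png',np.hstack([l,r])); print(pose()[0],manip.read_state()['joints'].round(2)); print(go((.644,-.231,.17),-.3),go((.644,-.231,.082),-.3))
E
```

```text
[ 0.63861268 -0.22509356  0.27239102] [ 0.64  0.41 -0.48  1.29  0.18  1.5  -0.11]
(array([-0.45,  0.8 , 10.23]), np.float64(0.005159961179282302)) (array([-0.48,  0.9 , 19.03]), np.float64(0.005159961179282302))
```

View pics/g6.png

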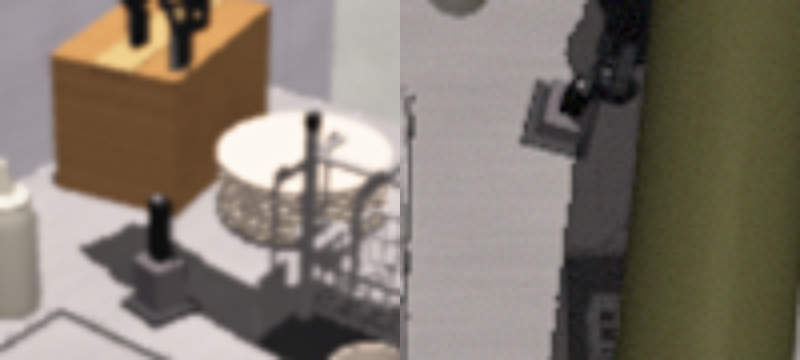

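The open fingers are above the pin handle: pin end at side crop (158,200), holder at top crop (555,115). I'll go down in two stages.

arm_command:
  rot:
    - [0,0,0]
    - [0,0,0]
    - [0,0,0]
    - [0,0,0]
    - [0,0,0]
  dp:
    - [0,0,4]
    - [0,0,8]
    - [0,0,10]
    - [0,0,10]
    - [0,0,10]
  fingers: [6,6,6,6,6]

```text
t: 12.58
tool_pos: [0.6394, -0.2299, 0.1829]
eef_rot: [0.805, 0.593, 0.001, 0.001]
force: [0.0, -0.0, 0.4]
width: 0.0597
grip_force: 0.0
```

```bash
python3 - <<'E'
from h import *
print(pose()[0]); print(go((.644,-.231,.082),-.3))
E
```

```text
[ 0.63938426 -0.22993995  0.18286666]
(array([ 0.04,  0.44, 10.09]), np.float64(-0.00017987418454668003))
```

arm_command:
  rot:
    - [0,0,0]
    - [0,0,0]
    - [0,0,0]
    - [0,0,0]
    - [0,0,0]
  dp:
    - [0,0.3,3]
    - [0,0.3,6]
    - [0,0.3,9]
    - [0,0.3,10]
    - [0,0.3,10]
  fingers: [6,6,6,6,5]

```text
t: 13.2
tool_pos: [0.6418, -0.2305, 0.0816]
eef_rot: [0.805, 0.593, 0.0, 0.0]
force: [0.3, -0.3, -0.9]
width: 0.0502
grip_force: 0.0
```

arm_command:
  rot:
    - [0,0,0]
    - [0,0,0]
    - [0,0,0]
    - [0,0,0]
    - [0,0,0]
  dp:
    - [0,0,0]
    - [0,0,0]
    - [0,0,0]
    - [0,0,0]
    - [0,0,0]
  fingers: [2.6,1.8,1,0.5,0.5]
  newtons: 25

```text
t: 13.82
tool_pos: [0.6424, -0.2307, 0.0824]
eef_rot: [0.805, 0.593, 0.001, 0.001]
force: [0.3, -0.3, 5.8]
width: 0.0194
grip_force: 29.2
```

```bash
python3 - <<'E'
from h import *
s=manip.read_state();print(pose()[0],s['width'],s['force'],s['torque']); 
E
```

```text
[ 0.64242583 -0.23066429  0.08243527] 0.0193522872468534 [ 0.30840826 -0.3018097   5.77054179] [0.00581427 0.01733911 0.02243998]
```

arm_command:
  rot:
    - [0,0,0]
    - [0,0,0]
    - [0,0,0]
    - [0,0,0]
    - [0,0,0]
  dp:
    - [0,0,0]
    - [0,0,-1]
    - [0,0,-4]
    - [0,0,-9]
    - [0,0,-13.5]
  fingers: [0.5,0.5,0.5,0.5,0.5]
  newtons: 60

```text
t: 14.45
tool_pos: [0.6409, -0.2302, 0.2172]
eef_rot: [0.805, 0.594, -0.0, -0.0]
force: [0.9, 0.7, -0.9]
width: 0.019
grip_force: 60.0
```

```bash
python3 - <<'E'
from h import *
s=manip.read_state();print(pose()[0],s['width'],s['force'],s['joints'].round(2)); print(go((.444,.0874,.18),-.06))
E
```

```text
[ 0.64094402 -0.23024968  0.2171861 ] 0.018953870183369744 [ 0.91616399  0.72247307 -0.9016719 ] [ 0.65  0.43 -0.48  1.37  0.2   1.39 -0.12]
(array([ 24.53, -28.2 ,   3.73]), np.float64(-0.23986515938659747))
```

arm_command:
  rot:
    - [0,0,-0.03]
    - [0,0,-0.08]
    - [0,0,-0.13]
    - [0,0,-0.18]
    - [0,0,-0.24]
  dp:
    - [2,-2.2,0]
    - [5,-5.7,0]
    - [8.3,-9.5,0]
    - [11.6,-13.3,0]
    - [15,-17.2,0]
  fingers: [0.5,0.5,0.5,0.5,0.5]

```text
t: 15.08
tool_pos: [0.52, -0.0348, 0.2157]
eef_rot: [0.727, 0.686, -0.0, -0.0]
force: [-0.6, 1.2, 0.3]
width: 0.0191
grip_force: 60.0
```

```bash
python3 - <<'E'
from h import *
print(pose()[0]);print(go((.444,.0874,.17),-.06))
E
```

```text
[ 0.52003906 -0.03484209  0.21567576]
(array([11.76, -8.3 ,  4.57]), np.float64(0.001860786100891909))
```

arm_command:
  rot:
    - [0,0,0]
    - [0,0,0]
    - [0,0,0]
    - [0,0,0]
    - [0,0,0]
  dp:
    - [4,-3,0]
    - [8,-6,1]
    - [11,-8,3]
    - [11.5,-8.3,6]
    - [11.5,-8.3,7.5]
  fingers: [0.5,0.5,0.5,0.5,0.5]

```text
t: 15.7
tool_pos: [0.4441, 0.0838, 0.1395]
eef_rot: [0.727, 0.686, -0.001, -0.0]
force: [0.3, -1.0, 0.4]
width: 0.0193
grip_force: 60.0
```

arm_command:
  rot:
    - [0,0,0]
    - [0,0,0]
    - [0,0,0]
    - [0,0,0]
    - [0,0,0]
  dp:
    - [0,0,0.5]
    - [0,0,0.5]
    - [0,0,0.5]
    - [0,0,0.5]
    - [0,0,0.5]
  fingers: [0.5,0.5,0.5,0.5,0.5]

```text
t: 16.32
tool_pos: [0.4456, 0.0835, 0.136]
eef_rot: [0.728, 0.686, 0.0, 0.0]
force: [0.1, -0.5, -1.8]
width: 0.0196
grip_force: 60.0
```

```bash
python3 - <<'E'
from h import *
a=shot('side');b=shot('top')
l=cv2.resize(a[180:260,220:300,::-1],(400,400),interpolation=2);r=cv2.resize(b[180:260,195:275,::-1],(400,400),interpolation=2)
cv2.imwrite('pics/g7.png',np.hstack([l,r]));p,_=pose(); print(p,go((.444,.0874,.17),-.06)); 
print((proj('side',[p-[0,0,.0654],p-[0,0,.0224],[.4439,.0874,.05]])-[220,180])*5)
E
```

```text
[0.44547869 0.08350202 0.13582707] (array([ 0.38, -0.17, -3.42]), np.float64(-9.629438683056435e-05))
[[205.43117245 242.11514961]
 [204.22401653 190.4764343 ]
 [204.29002772 269.86815474]]
```

View pics/g7.png

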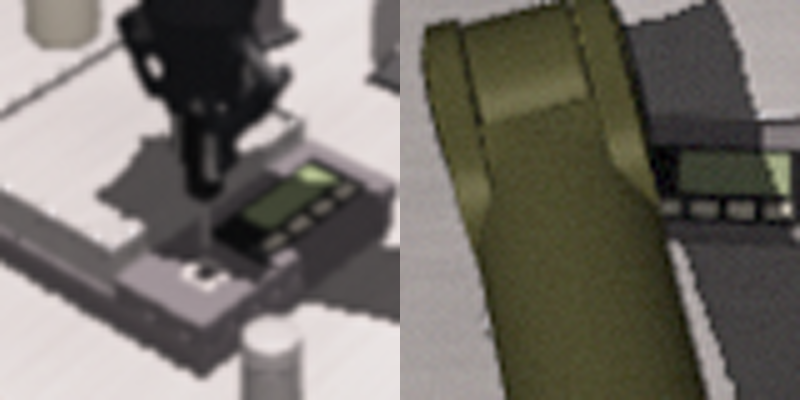

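The pin tip (side crop 206,243) stands right above the recess mouth (205,272). I'll apply the 3–4 mm correction and lower into it, watching the force.

arm_command:
  rot:
    - [0,0,0]
    - [0,0,0]
    - [0,0,0]
    - [0,0,0]
    - [0,0,0]
  dp:
    - [0.35,-0.15,0.3]
    - [0.35,-0.15,1.2]
    - [0.35,-0.15,2]
    - [0.35,-0.15,2.4]
    - [0.35,-0.15,2.4]
  fingers: [0.5,0.5,0.5,0.5,0.5]

```text
t: 17.05
tool_pos: [0.4437, 0.0871, 0.1112]
eef_rot: [0.728, 0.686, -0.0, -0.0]
force: [-0.3, -0.4, -0.5]
width: 0.0193
grip_force: 60.0
```

arm_command:
  rot:
    - [0,0,0]
    - [0,0,0]
    - [0,0,0]
    - [0,0,0]
    - [0,0,0]
  dp:
    - [0,0,0.2]
    - [0,0,0.4]
    - [0,0,0.6]
    - [0,0,0.6]
    - [0,0,0.6]
  fingers: [0.5,0.5,0.5,0.5,0.5]

```text
t: 17.68
tool_pos: [0.4442, 0.0871, 0.1058]
eef_rot: [0.728, 0.686, 0.0, 0.0]
force: [0.3, 0.2, 1.4]
width: 0.019
grip_force: 60.3
```

arm_command:
  rot:
    - [0,0,0]
    - [0,0,0]
    - [0,0,0]
    - [0,0,0]
    - [0,0,0]
  dp:
    - [0,0,0.2]
    - [0,0,0.4]
    - [0,0,0.5]
    - [0,0,0.5]
    - [0,0,0.5]
  fingers: [0.5,0.5,0.5,0.5,0.5]

```text
t: 18.3
tool_pos: [0.4444, 0.0872, 0.1016]
eef_rot: [0.728, 0.686, 0.0, 0.0]
force: [-2.5, 0.1, 8.9]
width: 0.0194
grip_force: 61.6
```

arm_command:
  rot:
    - [0,0,0]
    - [0,0,0]
    - [0,0,0]
    - [0,0,0]
    - [0,0,0]
  dp:
    - [0,0,0.1]
    - [0,0,0.1]
    - [0,0,0.1]
    - [0,0,0.1]
    - [0,0,0.1]
  fingers: [0.5,0.5,0.5,0.5,0.5]

```text
t: 18.92
tool_pos: [0.4446, 0.0872, 0.1013]
eef_rot: [0.728, 0.686, -0.0, 0.0]
force: [-4.8, -0.4, 15.7]
width: 0.0191
grip_force: 62.4
```

Bottomed out: force rose to about 15 N with the tip at roughly 36.5 mm height, so the zero press is done. Now I lift out and return the pin to its holder.

arm_command:
  rot:
    - [0,0,0]
    - [0,0,0]
    - [0,0,0]
    - [0,0,0]
    - [0,0,0]
  dp:
    - [0,0,-0.5]
    - [0,0,-2]
    - [0,0,-5]
    - [0,0,-9]
    - [0,0,-12]
  fingers: [0.5,0.5,0.5,0.5,0.5]

```text
t: 19.55
tool_pos: [0.4442, 0.0873, 0.2215]
eef_rot: [0.728, 0.686, 0.0, 0.0]
force: [1.0, -0.3, -0.5]
width: 0.0191
grip_force: 60.1
```

arm_command:
  rot:
    - [0,0,0.03]
    - [0,0,0.08]
    - [0,0,0.13]
    - [0,0,0.18]
    - [0,0,0.24]
  dp:
    - [-3,2,0]
    - [-8,5,0]
    - [-13,8,0]
    - [-18,11,0]
    - [-23,14,0]
  fingers: [0.5,0.5,0.5,0.5,0.5]

```text
t: 20.18
tool_pos: [0.5706, -0.1526, 0.2199]
eef_rot: [0.805, 0.593, 0.0, -0.0]
force: [0.7, 0.3, 0.9]
width: 0.0193
grip_force: 60.0
```

```bash
python3 - <<'E'
from h import *
print(pose()[0]);print(go((.6424,-.2307,.18),-.3))
E
```

```text
[ 0.57061122 -0.15260955  0.21993903]
(array([-5.32,  9.18,  3.99]), np.float64(-0.002005539864973427))
```

arm_command:
  rot:
    - [0,0,0]
    - [0,0,0]
    - [0,0,0]
    - [0,0,0]
    - [0,0,0]
  dp:
    - [-2,3.5,0]
    - [-4,7,1]
    - [-5.3,9.2,3]
    - [-5.3,9.2,4]
    - [-5.3,9.2,4]
  fingers: [0.5,0.5,0.5,0.5,0.5]

```text
t: 20.8
tool_pos: [0.6413, -0.2275, 0.1786]
eef_rot: [0.805, 0.594, -0.0, -0.001]
force: [0.4, 0.5, -0.5]
width: 0.0195
grip_force: 60.0
```

arm_command:
  rot:
    - [0,0,0]
    - [0,0,0]
    - [0,0,0]
    - [0,0,0]
    - [0,0,0]
  dp:
    - [0,0,2]
    - [0,0,4]
    - [0,0,4]
    - [0,0,4]
    - [0,0,4]
  fingers: [0.5,0.5,0.5,0.5,0.5]

```text
t: 21.42
tool_pos: [0.6428, -0.2288, 0.1405]
eef_rot: [0.805, 0.594, 0.0, 0.001]
force: [-0.4, 0.2, -0.0]
width: 0.0195
grip_force: 60.0
```

```bash
python3 - <<'E'
from h import *
print(pose()[0]);print(go((.6424,-.2307,.0824),-.3))
E
```

```text
[ 0.64277715 -0.22876971  0.14054447]
(array([-0.19,  0.01,  5.81]), np.float64(3.3001406357868746e-05))
```

arm_command:
  rot:
    - [0,0,0]
    - [0,0,0]
    - [0,0,0]
    - [0,0,0]
    - [0,0,0]
  dp:
    - [-0.2,0,1]
    - [-0.2,0,2.5]
    - [-0.2,0,4]
    - [-0.2,0,5.3]
    - [-0.2,0,5.3]
  fingers: [0.5,0.5,0.5,0.5,0.5]

```text
t: 22.05
tool_pos: [0.6408, -0.2303, 0.0848]
eef_rot: [0.805, 0.594, -0.001, -0.001]
force: [0.4, 0.1, -0.5]
width: 0.0194
grip_force: 60.0
```

arm_command:
  rot:
    - [0,0,0]
    - [0,0,0]
    - [0,0,0]
    - [0,0,0]
    - [0,0,0]
  dp:
    - [0,0,0.3]
    - [0,0,0.5]
    - [0,0,0.5]
    - [0,0,0.5]
    - [0,0,0.5]
  fingers: [0.5,0.5,0.5,0.5,0.5]

```text
t: 22.68
tool_pos: [0.642, -0.2306, 0.0825]
eef_rot: [0.805, 0.594, 0.0, 0.0]
force: [-1.0, -0.1, 5.9]
width: 0.0193
grip_force: 60.6
```

arm_command:
  rot:
    - [0,0,0]
    - [0,0,0]
    - [0,0,0]
    - [0,0,0]
    - [0,0,0]
  dp:
    - [0,0,0]
    - [0,0,0]
    - [0,0,0]
    - [0,0,-3]
    - [0,0,-8]
  fingers: [2.5,4,5.5,5.5,5.5]
  newtons: 25

```text
t: 23.3
tool_pos: [0.6401, -0.2303, 0.16]
eef_rot: [0.805, 0.594, -0.001, -0.002]
force: [0.1, -1.0, -0.6]
width: 0.055
grip_force: 0.0
```

arm_command:
  rot:
    - [0,0,-0.06]
    - [0,0,-0.12]
    - [0,0,-0.18]
    - [0,0,-0.24]
    - [0,0,-0.3]
  dp:
    - [0,0,-6]
    - [2,-2,-11]
    - [6,-5,-12]
    - [11,-8,-12]
    - [16,-10,-12]
  fingers: [5.5,5.5,5.5,5.5,5.5]

```text
t: 23.92
tool_pos: [0.5927, -0.0466, 0.2821]
eef_rot: [0.707, 0.708, 0.0, 0.001]
force: [0.3, -0.1, 0.5]
width: 0.0553
grip_force: 0.0
```

```bash
cat >> h.py <<'E'
def mos(f,A,B,k=None):
    a=shot('side');b=shot('top'); o=[]
    for im,(x0,y0,w,h) in((a,A),(b,B)):
        s=400/w; o.append(cv2.resize(im[y0:y0+h,x0:x0+w,::-1],(400,int(h*s)),interpolation=2))
    H=max(i.shape[0] for i in o); o=[cv2.copyMakeBorder(i,0,H-i.shape[0],0,0,0) for i in o]
    cv2.imwrite(f'pics/{f}.png',np.hstack(o)); return a,b
E
python3 - <<'E'
from h import *
a,b=mos('g8',(175,120,200,200),(135,140,240,120))
# yellow knob/weight blobs
a0=cv2.imread('pics/s0r.png')[:,:,::-1];b0=cv2.imread('pics/t0r.png')[:,:,::-1]
for n,(x,y,x2,y2),i,j in(('s',(178,250,252,312),a,a0),('t',(138,190,196,248),b,b0)):
    print(n,np.abs(i[y:y2,x:x2].astype(int)-j[y:y2,x:x2]).max(2).mean(), (np.abs(i[y:y2,x:x2].astype(int)-j[y:y2,x:x2]).max(2)>60).sum())
print(pose()[0],go((.4045,.346,.15),.0))
E
```

```text
s 7.8356582388840454 0
t 7.843043995243757 0
[ 0.59272136 -0.03892619  0.28270788] (array([ 38.69, -18.35,  13.37]), np.float64(0.012754441090638169))
```

View pics/g8.png

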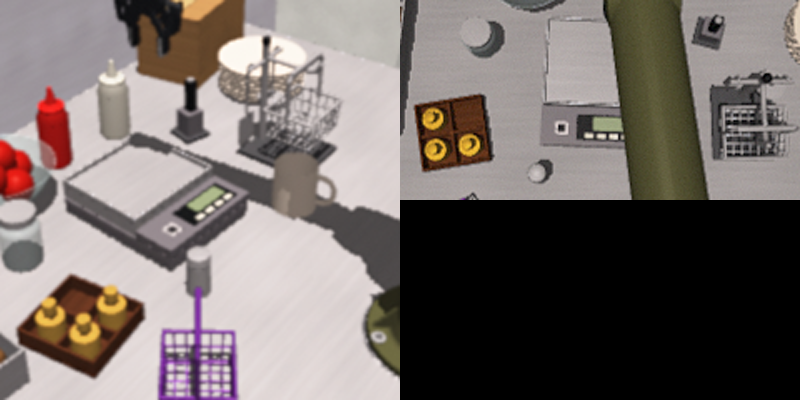

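The pin stands in its holder, the basket is still on the hook, and the pan is empty. The three weights haven't moved (pixel difference from the start image is 0). Now the first weight, C.

arm_command:
  rot:
    - [0,0,0]
    - [0,0,0]
    - [0,0,0]
    - [0,0,0]
    - [0,0,0]
  dp:
    - [4.5,-2.6,0]
    - [9.5,-5.4,0]
    - [14.5,-8.3,0]
    - [19.5,-11.2,0]
    - [24.5,-14,0]
  fingers: [5.5,5.5,5.5,5.5,5.5]

```text
t: 24.65
tool_pos: [0.4525, 0.198, 0.2817]
eef_rot: [0.707, 0.707, 0.0, 0.0]
force: [1.1, 1.6, -0.2]
width: 0.0553
grip_force: 0.0
```

arm_command:
  rot:
    - [0,0,0]
    - [0,0,0]
    - [0,0,0]
    - [0,0,0]
    - [0,0,0]
  dp:
    - [4,-2.2,2]
    - [6.8,-3.9,6]
    - [6.8,-3.9,11]
    - [6.8,-3.9,15]
    - [6.8,-3.9,15]
  fingers: [5.5,5.5,5.5,5.5,5.5]

```text
t: 25.28
tool_pos: [0.4124, 0.2634, 0.1292]
eef_rot: [0.707, 0.707, -0.003, -0.001]
force: [0.5, -0.0, -0.0]
width: 0.0549
grip_force: 0.0
```

```bash
python3 - <<'E'
from h import *
print(pose()[0],manip.read_state()['joints'].round(2));print(go((.412,.278,.049),.0))
E
```

```text
[0.41238675 0.26340201 0.12918303] [ 0.27  0.14 -0.94  1.94  0.13  1.13 -0.72]
(array([1.48, 0.01, 8.02]), np.float64(0.0003728758546945876))
```

arm_command:
  rot:
    - [0,0,0]
    - [0,0,0]
    - [0,0,0]
    - [0,0,0]
    - [0,0,0]
  dp:
    - [1.4,0,1]
    - [1.4,0,4]
    - [1.4,0,7]
    - [1.4,0,8]
    - [1.4,0,8]
  fingers: [5.5,5.5,5.5,5.5,5]

```text
t: 25.9
tool_pos: [0.4151, 0.279, 0.0526]
eef_rot: [0.707, 0.707, 0.0, 0.0]
force: [-0.4, 0.0, 0.1]
width: 0.0502
grip_force: 0.0
```

arm_command:
  rot:
    - [0,0,0]
    - [0,0,0]
    - [0,0,0]
    - [0,0,0]
    - [0,0,0]
  dp:
    - [0,0,0]
    - [0,0,0]
    - [0,0,0]
    - [0,0,0]
    - [0,0,0]
  fingers: [3,2,1,0.5,0.5]
  newtons: 30

```text
t: 26.52
tool_pos: [0.4148, 0.2794, 0.0529]
eef_rot: [0.707, 0.707, 0.001, 0.0]
force: [-2.8, -0.4, 7.0]
width: 0.021
grip_force: 29.1
```

arm_command:
  rot:
    - [0,0,0]
    - [0,0,0]
    - [0,0,0]
    - [0,0,0]
    - [0,0,0]
  dp:
    - [0,0,0]
    - [0,0,-1]
    - [0,0,-4]
    - [0,0,-9]
    - [0,0,-14]
  fingers: [0.5,0.5,0.5,0.5,0.5]
  newtons: 60

```text
t: 27.15
tool_pos: [0.4137, 0.2782, 0.1926]
eef_rot: [0.707, 0.707, -0.001, -0.0]
force: [1.6, -0.4, -5.2]
width: 0.0201
grip_force: 59.4
```

```bash
python3 - <<'E'
from h import *
s=manip.read_state();print(pose()[0],s['force'],s['torque']);print(go((.570,-.047,.20),.0))
E
```

```text
[0.41366276 0.27823426 0.19255321] [ 1.58531765 -0.42078207 -5.17561246] [-0.02635781 -0.15083211  0.04103881]
(array([-32.53,  15.62,  -0.74]), np.float64(0.00032009970315183267))
```

arm_command:
  rot:
    - [0,0,0]
    - [0,0,0]
    - [0,0,0]
    - [0,0,0]
    - [0,0,0]
  dp:
    - [-3,1.5,-1]
    - [-8,3.9,-1]
    - [-13,6.3,-1]
    - [-18,8.6,-1]
    - [-23,11,-1]
  fingers: [0.5,0.5,0.5,0.5,0.5]

```text
t: 27.78
tool_pos: [0.5243, 0.047, 0.2015]
eef_rot: [0.707, 0.707, -0.0, 0.0]
force: [1.3, 0.2, -4.8]
width: 0.0199
grip_force: 59.5
```

arm_command:
  rot:
    - [0,0,0]
    - [0,0,0]
    - [0,0,0]
    - [0,0,0]
    - [0,0,0]
  dp:
    - [-4,2,0]
    - [-7.5,3.7,0]
    - [-9.5,4.6,2]
    - [-9.5,4.6,5]
    - [-9.5,4.6,6]
  fingers: [0.5,0.5,0.5,0.5,0.5]

```text
t: 28.4
tool_pos: [0.5683, -0.0464, 0.1392]
eef_rot: [0.707, 0.707, -0.001, -0.002]
force: [-1.7, 0.8, -5.5]
width: 0.0195
grip_force: 59.4
```

```bash
python3 - <<'E'
from h import *
a,b=mos('g9',(195,130,110,130),(215,130,110,110))
s=manip.read_state();print(pose()[0],s['force'],s['torque']);print(go((.570,-.047,.112),.0))
E
```

```text
[ 0.56912305 -0.04579853  0.14040987] [ 0.30250284 -0.09507797 -4.18728522] [0.00531653 0.04654088 0.03372778]
(array([-0.12,  0.1 ,  2.84]), np.float64(0.0007021217830016635))
```

View pics/g9.png

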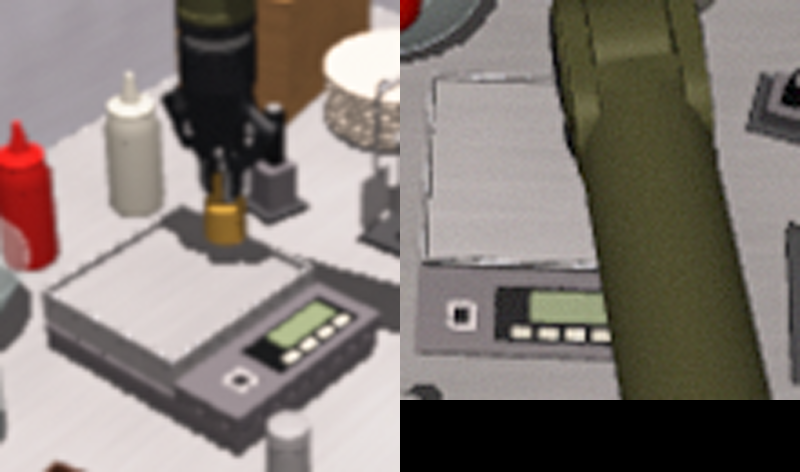

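The weight hangs upright over the rear right of the pan (side crop 225,215). That was the last allowed picture, so I'll check by blob measurement from here on.

arm_command:
  rot:
    - [0,0,0]
    - [0,0,0]
    - [0,0,0]
    - [0,0,0]
    - [0,0,0]
  dp:
    - [0,0,1]
    - [0,0,1.8]
    - [0,0,2.4]
    - [0,0,2.7]
    - [0,0,2.7]
  fingers: [0.5,0.5,0.5,0.5,0.5]

```text
t: 29.12
tool_pos: [0.5703, -0.0462, 0.1145]
eef_rot: [0.707, 0.707, -0.0, -0.0]
force: [-0.2, -0.4, -5.3]
width: 0.0197
grip_force: 59.5
```

arm_command:
  rot:
    - [0,0,0]
    - [0,0,0]
    - [0,0,0]
    - [0,0,0]
    - [0,0,0]
  dp:
    - [0,0,0.15]
    - [0,0,0.3]
    - [0,0,0.3]
    - [0,0,0.3]
    - [0,0,0.3]
  fingers: [0.5,0.5,0.5,0.5,0.5]

```text
t: 29.75
tool_pos: [0.5705, -0.0462, 0.1117]
eef_rot: [0.707, 0.707, 0.0, 0.0]
force: [0.2, -0.1, -4.5]
width: 0.0198
grip_force: 59.5
```

arm_command:
  rot:
    - [0,0,0]
    - [0,0,0]
    - [0,0,0]
    - [0,0,0]
    - [0,0,0]
  dp:
    - [0,0,0.1]
    - [0,0,0.2]
    - [0,0,0.2]
    - [0,0,0.2]
    - [0,0,0.2]
  fingers: [0.5,0.5,0.5,0.5,0.5]

```text
t: 30.38
tool_pos: [0.5705, -0.0462, 0.1101]
eef_rot: [0.707, 0.707, -0.0, 0.0]
force: [-2.1, -0.1, 2.7]
width: 0.0194
grip_force: 60.3
```

arm_command:
  rot:
    - [0,0,0]
    - [0,0,0]
    - [0,0,0]
    - [0,0,0]
    - [0,0,0]
  dp:
    - [0,0,0.1]
    - [0,0,0.1]
    - [0,0,0.1]
    - [0,0,0.1]
    - [0,0,0.1]
  fingers: [0.5,0.5,0.5,0.5,0.5]

```text
t: 31.0
tool_pos: [0.5706, -0.0462, 0.1101]
eef_rot: [0.707, 0.707, -0.0, 0.0]
force: [-5.6, 0.1, 9.2]
width: 0.02
grip_force: 61.2
```

arm_command:
  rot:
    - [0,0,0]
    - [0,0,0]
    - [0,0,0]
    - [0,0,0]
    - [0,0,0]
  dp:
    - [0,0,-0.15]
    - [0,0,-0.15]
    - [0,0,-0.15]
    - [0,0,-3]
    - [0,0,-8]
  fingers: [2.3,4,5.5,5.5,5.5]
  newtons: 30

```text
t: 31.62
tool_pos: [0.5692, -0.0463, 0.1876]
eef_rot: [0.707, 0.707, -0.001, -0.002]
force: [0.6, -0.7, -0.0]
width: 0.0551
grip_force: 0.0
```

arm_command:
  rot:
    - [0,0,0]
    - [0,0,0]
    - [0,0,0]
    - [0,0,0]
    - [0,0,0]
  dp:
    - [2,-1,-2.5]
    - [7,-3,-4]
    - [12,-5,-4]
    - [17,-7,-4]
    - [22,-9,-4]
  fingers: [5.5,5.5,5.5,5.5,5.5]

```text
t: 32.25
tool_pos: [0.4799, 0.1754, 0.2289]
eef_rot: [0.707, 0.707, 0.001, 0.001]
force: [0.2, 1.2, -0.1]
width: 0.0552
grip_force: 0.0
```

```bash
cat >> h.py <<'E'
def brass(im):
    h=cv2.cvtColor(np.ascontiguousarray(im),cv2.COLOR_RGB2HSV)
    m=((h[...,0]>17)&(h[...,0]<30)&(h[...,1]>130)&(h[...,2]>110)).astype(np.uint8)
    n,_,s,c=cv2.connectedComponentsWithStats(m)
    return [(c[i].round(1).tolist(),s[i].tolist()) for i in range(1,n) if s[i,4]>25]
E
python3 - <<'E'
from h import *
for f in('s0r','t0r'): print(f,brass(cv2.imread(f'pics/{f}.png')[:,:,::-1]))
for n in('side','top'): print(n,brass(shot(n)))
print(pose()[0],go((.404,.346,.13),.0))
E
```

```text
s0r [([230.6, 273.3], [223, 263, 15, 21, 199]), ([199.8, 279.2], [192, 269, 16, 22, 211]), ([217.1, 287.5], [210, 277, 15, 22, 214])]
t0r [([154.1, 210.9], [148, 205, 13, 13, 120]), ([175.8, 226.7], [170, 220, 13, 14, 126]), ([155.7, 229.7], [150, 223, 13, 14, 120])]
side [([256.3, 194.6], [251, 185, 11, 18, 145]), ([199.8, 279.5], [192, 269, 16, 22, 233]), ([217.3, 287.8], [210, 277, 15, 22, 239])]
top [([270.8, 176.7], [265, 171, 13, 13, 131]), ([153.3, 211.5], [148, 205, 13, 13, 104]), ([155.6, 229.7], [150, 223, 13, 14, 121])]
[0.477504  0.1812343 0.2293717] (array([16.53, -7.18,  9.97]), np.float64(0.011189612143063243))
```

arm_command:
  rot:
    - [0,0,0]
    - [0,0,0]
    - [0,0,0]
    - [0,0,0]
    - [0,0,0]
  dp:
    - [4.5,-2,0]
    - [9.5,-4,0]
    - [14,-6,4]
    - [16.5,-7.2,8]
    - [16.5,-7.2,10]
  fingers: [5.5,5.5,5.5,5.5,5.5]

```text
t: 32.98
tool_pos: [0.4061, 0.3404, 0.1267]
eef_rot: [0.705, 0.709, -0.001, -0.001]
force: [-0.2, -0.4, -0.4]
width: 0.0548
grip_force: 0.0
```

arm_command:
  rot:
    - [0,0,0]
    - [0,0,0]
    - [0,0,0]
    - [0,0,0]
    - [0,0,0]
  dp:
    - [0,0,0.5]
    - [0,0,1]
    - [0,0,1]
    - [0,0,1]
    - [0,0,1]
  fingers: [5.5,5.5,5.5,5.5,5.5]

```text
t: 33.6
tool_pos: [0.4089, 0.3388, 0.1192]
eef_rot: [0.707, 0.707, 0.0, 0.0]
force: [-0.0, -0.7, -0.5]
width: 0.055
grip_force: 0.0
```

```bash
python3 - <<'E'
from h import *
print(pose()[0],go((.405,.346,.051),.0),manip.read_state()['joints'].round(2))
E
```

```text
[0.40887541 0.33879793 0.11918259] (array([ 0.72, -0.4 ,  6.82]), np.float64(-0.0004754944845859477)) [ 0.12  0.28 -0.97  1.86  0.26  1.13 -0.95]
```

arm_command:
  rot:
    - [0,0,0]
    - [0,0,0]
    - [0,0,0]
    - [0,0,0]
    - [0,0,0]
  dp:
    - [0.7,-0.4,1]
    - [0.7,-0.4,3.5]
    - [0.7,-0.4,6]
    - [0.7,-0.4,6.8]
    - [0.7,-0.4,6.8]
  fingers: [5.5,5.5,5.5,5.5,5]

```text
t: 34.22
tool_pos: [0.4038, 0.3461, 0.0502]
eef_rot: [0.707, 0.707, -0.0, -0.0]
force: [-0.3, -0.6, -0.3]
width: 0.0498
grip_force: 0.0
```

arm_command:
  rot:
    - [0,0,0]
    - [0,0,0]
    - [0,0,0]
    - [0,0,0]
    - [0,0,0]
  dp:
    - [0,0,0]
    - [0,0,0]
    - [0,0,0]
    - [0,0,0]
    - [0,0,0]
  fingers: [3,2,1,0.5,0.5]
  newtons: 30

```text
t: 34.85
tool_pos: [0.4051, 0.3464, 0.0516]
eef_rot: [0.707, 0.707, 0.001, 0.0]
force: [0.2, -0.4, 6.0]
width: 0.021
grip_force: 29.7
```

arm_command:
  rot:
    - [0,0,0]
    - [0,0,0]
    - [0,0,0]
    - [0,0,0]
    - [0,0,0]
  dp:
    - [0,0,0]
    - [0,0,-1]
    - [0,0,-4]
    - [0,0,-9]
    - [0,0,-14]
  fingers: [0.5,0.5,0.5,0.5,0.5]
  newtons: 60

```text
t: 35.48
tool_pos: [0.4032, 0.3448, 0.1909]
eef_rot: [0.707, 0.707, -0.001, -0.0]
force: [1.4, 0.3, -4.1]
width: 0.0197
grip_force: 59.3
```

```bash
python3 - <<'E'
from h import *
s=manip.read_state();print(pose()[0],s['force'],s['torque']);print(go((.574,.013,.20),.0))
E
```

```text
[0.40325    0.34484478 0.19094702] [ 1.39675616  0.30848862 -4.0893306 ] [ 0.03881972 -0.13695667 -0.01034426]
(array([-33.19,  17.06,  -0.89]), np.float64(0.00034924738447483783))
```

arm_command:
  rot:
    - [0,0,0]
    - [0,0,0]
    - [0,0,0]
    - [0,0,0]
    - [0,0,0]
  dp:
    - [-3,1.5,-1]
    - [-8,4.1,-1]
    - [-13,6.7,-1]
    - [-18,9.2,-1]
    - [-23,11.8,-1]
  fingers: [0.5,0.5,0.5,0.5,0.5]

```text
t: 36.1
tool_pos: [0.5218, 0.1139, 0.1999]
eef_rot: [0.707, 0.707, -0.001, -0.0]
force: [1.1, 0.7, -4.3]
width: 0.0201
grip_force: 59.6
```

arm_command:
  rot:
    - [0,0,0]
    - [0,0,0]
    - [0,0,0]
    - [0,0,0]
    - [0,0,0]
  dp:
    - [-4,2,0]
    - [-8,4.2,0]
    - [-10.2,5.3,2]
    - [-10.2,5.3,5]
    - [-10.2,5.3,6]
  fingers: [0.5,0.5,0.5,0.5,0.5]

```text
t: 36.72
tool_pos: [0.5728, 0.0135, 0.1377]
eef_rot: [0.707, 0.707, -0.002, -0.002]
force: [-0.7, 0.8, -4.6]
width: 0.0199
grip_force: 59.4
```

arm_command:
  rot:
    - [0,0,0]
    - [0,0,0]
    - [0,0,0]
    - [0,0,0]
    - [0,0,0]
  dp:
    - [0,0,0.7]
    - [0,0,1.4]
    - [0,0,1.8]
    - [0,0,2]
    - [0,0,2]
  fingers: [0.5,0.5,0.5,0.5,0.5]

```text
t: 37.35
tool_pos: [0.5755, 0.0139, 0.1208]
eef_rot: [0.707, 0.707, 0.0, 0.0]
force: [0.4, -0.6, -4.0]
width: 0.0198
grip_force: 59.4
```

```bash
python3 - <<'E'
from h import *
s=manip.read_state();print(pose()[0],s['force'],s['torque']);print(go((.574,.013,.1088),.0))
E
```

```text
[0.57551656 0.01387056 0.12082664] [ 0.44568616 -0.5600305  -3.95597121] [-0.03680375  0.03959928 -0.00315173]
(array([-0.09, -0.15,  1.2 ]), np.float64(0.0001111487095923902))
```

arm_command:
  rot:
    - [0,0,0]
    - [0,0,0]
    - [0,0,0]
    - [0,0,0]
    - [0,0,0]
  dp:
    - [0,0,0.5]
    - [0,0,0.9]
    - [0,0,1.1]
    - [0,0,1.2]
    - [0,0,1.25]
  fingers: [0.5,0.5,0.5,0.5,0.5]

```text
t: 37.98
tool_pos: [0.5753, 0.0137, 0.1088]
eef_rot: [0.707, 0.707, -0.0, 0.0]
force: [-3.4, -0.5, 2.7]
width: 0.0197
grip_force: 60.4
```

arm_command:
  rot:
    - [0,0,0]
    - [0,0,0]
    - [0,0,0]
    - [0,0,0]
    - [0,0,0]
  dp:
    - [0,0,0.05]
    - [0,0,0.1]
    - [0,0,0.1]
    - [0,0,0.1]
    - [0,0,0.1]
  fingers: [0.5,0.5,0.5,0.5,0.5]

```text
t: 38.6
tool_pos: [0.5754, 0.0137, 0.1088]
eef_rot: [0.707, 0.707, -0.0, 0.0]
force: [-6.3, -1.3, 8.7]
width: 0.02
grip_force: 61.0
```

arm_command:
  rot:
    - [0,0,0]
    - [0,0,0]
    - [0,0,0]
    - [0,0,0]
    - [0,0,0]
  dp:
    - [0,0,-0.15]
    - [0,0,-0.15]
    - [0,0,-0.15]
    - [0,0,-3]
    - [0,0,-8]
  fingers: [2.3,4,5.5,5.5,5.5]
  newtons: 30

```text
t: 39.22
tool_pos: [0.5742, 0.0136, 0.1862]
eef_rot: [0.707, 0.707, -0.001, -0.002]
force: [1.1, -0.4, -0.7]
width: 0.055
grip_force: 0.0
```

arm_command:
  rot:
    - [0,0,0]
    - [0,0,0]
    - [0,0,0]
    - [0,0,0]
    - [0,0,0]
  dp:
    - [2,-1,-2.5]
    - [7,-2.5,-4]
    - [12,-4,-4]
    - [17,-6,-4]
    - [20,-7,-4]
  fingers: [5.5,5.5,5.5,5.5,5.5]

```text
t: 39.85
tool_pos: [0.5039, 0.2172, 0.2276]
eef_rot: [0.706, 0.708, 0.001, 0.0]
force: [0.5, -0.1, 0.8]
width: 0.0549
grip_force: 0.0
```

```bash
python3 - <<'E'
from h import *
for n in('side','top'): print(n,brass(shot(n)))
print(pose()[0],go((.468,.352,.12),.0))
E
```

```text
side [([250.1, 198.1], [239, 185, 23, 25, 293]), ([198.9, 278.1], [192, 267, 14, 22, 239])]
top [([252.4, 175.2], [247, 169, 12, 13, 130]), ([270.8, 176.7], [265, 171, 13, 13, 131]), ([152.6, 210.1], [150, 206, 7, 9, 34])]
[0.50326896 0.21892612 0.22764526] (array([13.31, -3.43, 10.79]), np.float64(0.007934011431577792))
```

```bash
python3 - <<'E'
from h import *
p=np.array([.469,.352,.045]); q=proj('side',p)[0]
for d in((-.9,-1.2),(0,-2),(-.9,-2)): print(atz('side',q+d,.045)-p)
im=shot('side'); crop=brass(im); print(crop)
K=im[262:300,188:215]; h=cv2.cvtColor(np.ascontiguousarray(K),cv2.COLOR_RGB2HSV)
m=(h[...,0]>17)&(h[...,0]<30)&(h[...,1]>130)&(h[...,2]>110)
j=cv2.imread('pics/s0r.png')[262:300,188:215]; h=cv2.cvtColor(j,cv2.COLOR_BGR2HSV)
m0=(h[...,0]>17)&(h[...,0]<30)&(h[...,1]>130)&(h[...,2]>110)
for a,b in zip(m0,m): print(''.join('.#'[int(v)] for v in a),''.join('.#'[int(v)] for v in b))
E
```

```text
[ 5.74245925e-03 -1.97705182e-03  4.16333634e-17]
[ 5.96531155e-03 -6.02231004e-03  4.16333634e-17]
[ 8.14153711e-03 -4.39053710e-03  4.16333634e-17]
[([250.1, 198.1], [239, 185, 23, 25, 294]), ([198.9, 278.1], [192, 267, 14, 22, 241])]
........................... ...........................
........................... ...........................
........................... ...........................
........................... ...........................
........................... ...........................
........................... ........#####..............
........................... ........######.............
..........#####............ .......#######.............
.........######............ .......#######.............
........#######............ .......##########..........
........#######............ .......##########..........
........#########.......... ......############.........
........##########......... .....#############.........
......#############........ ....#######.######.........
.....########..####........ ....##############.........
.....#####.#...#####...
[... 564 characters left out ...]
 .......#########...........
..........######......##### .........#####.............
...........#####......##### ...........................
.............#.........#### ...........................
........................### ...........................
.........................## ...........................
.........................## ...........................
.........................## ...........................
.........................## ...........................
........................... ...........................
........................... ...........................
........................... ...........................
........................... ...........................
```

Weight A has shifted by about 8 mm in its compartment (2 px in the side view). I'll pull back for a clear top view.

arm_command:
  rot:
    - [0,0,0]
    - [0,0,0]
    - [0,0,0]
    - [0,0,0]
    - [0,0,0]
  dp:
    - [-4,0,0]
    - [-9,0,0]
    - [-12,0,0]
    - [-12,0,0]
    - [-12,0,0]
  fingers: [5.5,5.5,5.5,5.5,5.5]

```text
t: 40.62
tool_pos: [0.5057, 0.0936, 0.2272]
eef_rot: [0.707, 0.707, 0.0, -0.0]
force: [0.5, 0.9, -0.7]
width: 0.055
grip_force: 0.0
```

```bash
python3 - <<'E'
from h import *
a=brass(shot('side'));b=brass(shot('top'));print(a,b)
E
```

```text
[([256.8, 193.4], [251, 185, 11, 18, 117]), ([198.8, 278.1], [192, 267, 14, 22, 239])] [([270.9, 176.6], [265, 171, 13, 13, 129]), ([155.8, 207.8], [150, 201, 13, 14, 121])]
```

```bash
python3 - <<'E'
from h import *
print(atz('top',(155.8,207.8),.05)-atz('top',(154.1,210.9),.05))
print(pose()[0],go((.478,.347,.12),.0))
E
```

```text
[ 0.01049614 -0.00566028  0.        ]
[0.50541518 0.09482262 0.22722307] (array([25.22, -2.7 , 10.73]), np.float64(0.001533323422652666))
```

arm_command:
  rot:
    - [0,0,0]
    - [0,0,0]
    - [0,0,0]
    - [0,0,0]
    - [0,0,0]
  dp:
    - [5,-0.5,0]
    - [10.5,-1.2,0]
    - [16,-1.8,0]
    - [21.5,-2.4,0]
    - [25,-2.7,3]
  fingers: [5.5,5.5,5.5,5.5,5.5]

```text
t: 41.35
tool_pos: [0.4779, 0.3493, 0.1991]
eef_rot: [0.706, 0.709, 0.003, -0.0]
force: [0.5, -1.2, 0.2]
width: 0.0551
grip_force: 0.0
```

arm_command:
  rot:
    - [0,0,0]
    - [0,0,0]
    - [0,0,0]
    - [0,0,0]
    - [0,0,0]
  dp:
    - [0,0,4]
    - [0,0,7.5]
    - [0,0,7.5]
    - [0,0,7.5]
    - [0,0,7.5]
  fingers: [5.5,5.5,5.5,5.5,5.5]

```text
t: 41.98
tool_pos: [0.4793, 0.3448, 0.1241]
eef_rot: [0.707, 0.707, 0.001, 0.0]
force: [0.6, -0.5, -0.0]
width: 0.0552
grip_force: 0.0
```

```bash
python3 - <<'E'
from h import *
print(pose()[0],go((.477,.347,.051),.0),manip.read_state()['joints'].round(2))
E
```

```text
[0.4792927  0.34476058 0.12408561] (array([ 0.21, -0.25,  7.31]), np.float64(4.1860844779639805e-05)) [ 0.09  0.42 -0.93  1.71  0.36  1.19 -0.94]
```

arm_command:
  rot:
    - [0,0,0]
    - [0,0,0]
    - [0,0,0]
    - [0,0,0]
    - [0,0,0]
  dp:
    - [0.2,-0.2,1]
    - [0.2,-0.2,4]
    - [0.2,-0.2,6.5]
    - [0.2,-0.2,7.3]
    - [0.2,-0.2,7.3]
  fingers: [5.5,5.5,5.5,5.5,5]

```text
t: 42.6
tool_pos: [0.4762, 0.3459, 0.0491]
eef_rot: [0.707, 0.707, -0.0, -0.0]
force: [-0.5, -0.3, 0.3]
width: 0.0495
grip_force: 0.0
```

arm_command:
  rot:
    - [0,0,0]
    - [0,0,0]
    - [0,0,0]
    - [0,0,0]
    - [0,0,0]
  dp:
    - [0,0,0]
    - [0,0,0]
    - [0,0,0]
    - [0,0,0]
    - [0,0,0]
  fingers: [3,2,1,0.5,0.5]
  newtons: 30

```text
t: 43.22
tool_pos: [0.4777, 0.3464, 0.0503]
eef_rot: [0.707, 0.707, 0.001, 0.001]
force: [2.8, 0.4, 6.6]
width: 0.0209
grip_force: 29.4
```

arm_command:
  rot:
    - [0,0,0]
    - [0,0,0]
    - [0,0,0]
    - [0,0,0]
    - [0,0,0]
  dp:
    - [0,0,0]
    - [0,0,-1]
    - [0,0,-4]
    - [0,0,-9]
    - [0,0,-14]
  fingers: [0.5,0.5,0.5,0.5,0.5]
  newtons: 60

```text
t: 43.85
tool_pos: [0.4744, 0.3447, 0.1889]
eef_rot: [0.707, 0.707, -0.002, -0.001]
force: [1.0, 0.5, -4.4]
width: 0.0197
grip_force: 59.3
```

```bash
python3 - <<'E'
from h import *
s=manip.read_state();print(pose()[0],s['force'],s['torque'],s['width']);print(go((.578,.073,.20),.0))
print(brass(shot('side')))
E
```

```text
[0.47442065 0.34472866 0.18888035] [ 0.97899736  0.49308771 -4.42454838] [ 0.01396678 -0.12499638  0.08001278] 0.01970428656693313
(array([-27.18,  10.33,  -1.09]), np.float64(0.0008434293315278119))
[([258.0, 116.4], [247, 110, 23, 14, 85]), ([277.9, 121.0], [267, 114, 22, 15, 108]), ([250.1, 198.1], [239, 185, 23, 25, 296]), ([194.7, 247.4], [188, 240, 14, 15, 158])]
```

arm_command:
  rot:
    - [0,0,0]
    - [0,0,0]
    - [0,0,0]
    - [0,0,0]
    - [0,0,0]
  dp:
    - [-3,1.1,-1]
    - [-8,3,-1]
    - [-13,4.9,-1]
    - [-18,6.8,-1]
    - [-22,8.4,-1]
  fingers: [0.5,0.5,0.5,0.5,0.5]

```text
t: 44.52
tool_pos: [0.5593, 0.1228, 0.1976]
eef_rot: [0.708, 0.707, -0.002, -0.001]
force: [-0.7, 0.7, -4.9]
width: 0.0201
grip_force: 59.5
```

arm_command:
  rot:
    - [0,0,0]
    - [0,0,0]
    - [0,0,0]
    - [0,0,0]
    - [0,0,0]
  dp:
    - [-3,1.2,0]
    - [-5,1.9,1]
    - [-5.2,2,3]
    - [-5.2,2,6]
    - [-5.2,2,7]
  fingers: [0.5,0.5,0.5,0.5,0.5]

```text
t: 45.15
tool_pos: [0.5773, 0.0756, 0.1257]
eef_rot: [0.706, 0.708, -0.002, -0.002]
force: [-0.5, -0.7, -4.5]
width: 0.0196
grip_force: 59.4
```

arm_command:
  rot:
    - [0,0,0]
    - [0,0,0]
    - [0,0,0]
    - [0,0,0]
    - [0,0,0]
  dp:
    - [0,0,0.4]
    - [0,0,0.8]
    - [0,0,1]
    - [0,0,1]
    - [0,0,1]
  fingers: [0.5,0.5,0.5,0.5,0.5]

```text
t: 45.78
tool_pos: [0.5806, 0.0738, 0.1195]
eef_rot: [0.707, 0.707, 0.0, 0.0]
force: [0.3, -0.3, -4.7]
width: 0.0201
grip_force: 59.4
```

```bash
python3 - <<'E'
from h import *
s=manip.read_state();print(pose()[0],s['force'],s['torque']);print(go((.578,.073,.1075),.0))
E
```

```text
[0.58064248 0.0737856  0.11954599] [ 0.25894885 -0.31826387 -4.66013962] [-0.00767389  0.0386607  -0.00989996]
(array([-0.08, -0.27,  1.2 ]), np.float64(-0.00016629838293913402))
```

arm_command:
  rot:
    - [0,0,0]
    - [0,0,0]
    - [0,0,0]
    - [0,0,0]
    - [0,0,0]
  dp:
    - [0,0,0.5]
    - [0,0,0.9]
    - [0,0,1.1]
    - [0,0,1.2]
    - [0,0,1.25]
  fingers: [0.5,0.5,0.5,0.5,0.5]

```text
t: 46.4
tool_pos: [0.5805, 0.0738, 0.1074]
eef_rot: [0.707, 0.707, -0.0, 0.0]
force: [-3.1, -0.8, 4.7]
width: 0.02
grip_force: 60.3
```

arm_command:
  rot:
    - [0,0,0]
    - [0,0,0]
    - [0,0,0]
    - [0,0,0]
    - [0,0,0]
  dp:
    - [0,0,0.05]
    - [0,0,0.1]
    - [0,0,0.1]
    - [0,0,0.1]
    - [0,0,0.1]
  fingers: [0.5,0.5,0.5,0.5,0.5]

```text
t: 47.02
tool_pos: [0.5807, 0.0739, 0.1072]
eef_rot: [0.707, 0.707, -0.0, 0.001]
force: [-4.0, -0.2, 7.6]
width: 0.0196
grip_force: 60.8
```

arm_command:
  rot:
    - [0,0,0]
    - [0,0,0]
    - [0,0,0]
    - [0,0,0]
    - [0,0,0]
  dp:
    - [0,0,-0.15]
    - [0,0,-0.15]
    - [0,0,-0.15]
    - [0,0,-3]
    - [0,0,-8]
  fingers: [2.3,4,5.5,5.5,5.5]
  newtons: 30

```text
t: 47.65
tool_pos: [0.5791, 0.0734, 0.1845]
eef_rot: [0.707, 0.707, -0.001, -0.002]
force: [1.4, -0.5, 0.9]
width: 0.0548
grip_force: 0.0
```

arm_command:
  rot:
    - [0,0,0.05]
    - [0,0,0.12]
    - [0,0,0.2]
    - [0,0,0.26]
    - [0,0,0.3]
  dp:
    - [-2,0.5,-5]
    - [-7,1.5,-8]
    - [-12,3,-8]
    - [-17,4,-8]
    - [-22,5,-8]
  fingers: [6,6,6,6,6]

```text
t: 48.28
tool_pos: [0.6308, -0.1479, 0.2656]
eef_rot: [0.805, 0.593, 0.0, 0.0]
force: [1.3, -0.0, -1.4]
width: 0.0602
grip_force: 0.0
```

```bash
python3 - <<'E'
from h import *
for n in('side','top'): print(n,brass(shot(n)))
print(proj('side',[[.642,-.2305,.13]]),proj('top',[[.642,-.2305,.13]]))
print(pose()[0],go((.642,-.2305,.18),-.3))
E
```

```text
side [([256.5, 193.7], [251, 184, 12, 19, 152]), ([237.7, 205.3], [226, 192, 26, 26, 313])]
top [([234.0, 173.8], [228, 168, 13, 13, 127]), ([252.5, 175.2], [247, 169, 13, 13, 132]), ([270.8, 176.7], [265, 171, 13, 13, 131])]
[[270.16930236 159.23056036]] [[325.75682763 151.51830992]]
[ 0.63020852 -0.1554719   0.26411054] (array([-6.75,  3.43,  8.44]), np.float64(-0.011782733693191272))
```

Three weights stand on the pan, all where I placed them. Back to the pin.

arm_command:
  rot:
    - [0,0,-0.01]
    - [0,0,-0.01]
    - [0,0,-0.01]
    - [0,0,-0.01]
    - [0,0,-0.01]
  dp:
    - [-3,1.5,0]
    - [-6,3,2]
    - [-6.8,3.4,6]
    - [-6.8,3.4,8.4]
    - [-6.8,3.4,8.4]
  fingers: [6,6,6,6,6]

```text
t: 49.0
tool_pos: [0.6414, -0.2207, 0.1791]
eef_rot: [0.802, 0.598, -0.001, -0.002]
force: [0.0, -0.6, 0.3]
width: 0.0598
grip_force: 0.0
```

arm_command:
  rot:
    - [0,0,0]
    - [0,0,0]
    - [0,0,0]
    - [0,0,0]
    - [0,0,0]
  dp:
    - [0,0,0.5]
    - [0,0,1]
    - [0,0,1]
    - [0,0,1]
    - [0,0,1]
  fingers: [6,6,6,6,6]

```text
t: 49.62
tool_pos: [0.643, -0.2212, 0.172]
eef_rot: [0.802, 0.598, 0.0, 0.0]
force: [1.0, -0.1, -0.9]
width: 0.0602
grip_force: 0.0
```

```bash
python3 - <<'E'
from h import *
print(pose()[0],go((.642,-.2305,.0825),-.3))
E
```

```text
[ 0.64297812 -0.22120355  0.17203272] (array([-0.92,  0.17,  8.95]), np.float64(0.010017526944401833))
```

arm_command:
  rot:
    - [0,0,0.01]
    - [0,0,0.01]
    - [0,0,0.01]
    - [0,0,0.01]
    - [0,0,0.01]
  dp:
    - [-0.9,0.2,0.5]
    - [-0.9,0.2,3]
    - [-0.9,0.2,6]
    - [-0.9,0.2,9]
    - [-0.9,0.2,9]
  fingers: [6,6,6,6,5]

```text
t: 50.25
tool_pos: [0.6398, -0.2309, 0.0785]
eef_rot: [0.805, 0.593, -0.002, -0.002]
force: [-0.4, -0.1, -0.0]
width: 0.0502
grip_force: 0.0
```

arm_command:
  rot:
    - [0,0,0]
    - [0,0,0]
    - [0,0,0]
    - [0,0,0]
    - [0,0,0]
  dp:
    - [0,0,0]
    - [0,0,0]
    - [0,0,0]
    - [0,0,0]
    - [0,0,0]
  fingers: [2.6,1.8,1,0.5,0.5]
  newtons: 25

```text
t: 50.88
tool_pos: [0.6432, -0.2308, 0.0834]
eef_rot: [0.805, 0.593, 0.001, 0.001]
force: [-0.1, -0.2, 4.5]
width: 0.0199
grip_force: 29.2
```

arm_command:
  rot:
    - [0,0,0]
    - [0,0,0]
    - [0,0,0]
    - [0,0,0]
    - [0,0,0]
  dp:
    - [0,0,0]
    - [0,0,-1]
    - [0,0,-5]
    - [0,0,-10]
    - [0,0,-15]
  fingers: [0.5,0.5,0.5,0.5,0.5]
  newtons: 60

```text
t: 51.5
tool_pos: [0.6416, -0.2302, 0.2331]
eef_rot: [0.805, 0.594, -0.0, -0.0]
force: [0.4, -0.3, -0.9]
width: 0.0192
grip_force: 60.1
```

```bash
python3 - <<'E'
from h import *
s=manip.read_state();print(pose()[0],s['width']);print(go((.444,.0874,.20),-.06))
for n in('side','top'): print(n,brass(shot(n)))
E
```

```text
[ 0.64164775 -0.23017409  0.23305649] 0.019181816796910577
(array([ 24.51, -28.26,   3.33]), np.float64(-0.23973800073239948))
side [([256.4, 194.4], [251, 185, 11, 18, 137]), ([237.8, 205.4], [226, 192, 26, 26, 319])]
top [([234.1, 173.7], [228, 168, 13, 13, 127]), ([252.4, 175.2], [247, 169, 13, 13, 131]), ([270.8, 176.8], [265, 171, 13, 13, 132])]
```

arm_command:
  rot:
    - [0,0,-0.03]
    - [0,0,-0.08]
    - [0,0,-0.13]
    - [0,0,-0.18]
    - [0,0,-0.24]
  dp:
    - [2,-2.2,0]
    - [5,-5.7,0]
    - [8.3,-9.5,0]
    - [11.6,-13.3,0]
    - [15,-17.2,0]
  fingers: [0.5,0.5,0.5,0.5,0.5]

```text
t: 52.22
tool_pos: [0.5207, -0.0349, 0.231]
eef_rot: [0.727, 0.686, -0.0, -0.0]
force: [-0.1, -0.5, -0.8]
width: 0.0195
grip_force: 60.1
```

arm_command:
  rot:
    - [0,0,0]
    - [0,0,0]
    - [0,0,0]
    - [0,0,0]
    - [0,0,0]
  dp:
    - [4,-2.8,0]
    - [8,-5.7,0]
    - [11.5,-8.3,2]
    - [12,-8.5,6]
    - [12,-8.5,9]
  fingers: [0.5,0.5,0.5,0.5,0.5]

```text
t: 52.85
tool_pos: [0.4432, 0.0891, 0.1402]
eef_rot: [0.727, 0.686, -0.001, 0.001]
force: [1.1, -1.0, -0.6]
width: 0.0193
grip_force: 60.1
```

arm_command:
  rot:
    - [0,0,0]
    - [0,0,0]
    - [0,0,0]
    - [0,0,0]
    - [0,0,0]
  dp:
    - [0,0,0.5]
    - [0,0,0.5]
    - [0,0,0.5]
    - [0,0,0.5]
    - [0,0,0.5]
  fingers: [0.5,0.5,0.5,0.5,0.5]

```text
t: 53.48
tool_pos: [0.4448, 0.0885, 0.1371]
eef_rot: [0.728, 0.686, 0.0, 0.0]
force: [-0.2, 0.5, -0.6]
width: 0.0193
grip_force: 60.1
```

```bash
python3 - <<'E'
from h import *
print(pose()[0],go((.4442,.0872,.112),-.06))
E
```

```text
[0.44484372 0.08854871 0.13711939] (array([-0.14, -0.06,  2.51]), np.float64(-0.00019833567506943872))
```

arm_command:
  rot:
    - [0,0,0]
    - [0,0,0]
    - [0,0,0]
    - [0,0,0]
    - [0,0,0]
  dp:
    - [-0.1,-0.05,0.5]
    - [-0.1,-0.05,1.3]
    - [-0.1,-0.05,2.1]
    - [-0.1,-0.05,2.5]
    - [-0.1,-0.05,2.5]
  fingers: [0.5,0.5,0.5,0.5,0.5]

```text
t: 54.1
tool_pos: [0.4436, 0.0877, 0.1112]
eef_rot: [0.728, 0.686, -0.0, -0.0]
force: [1.0, 0.6, -0.9]
width: 0.0195
grip_force: 60.1
```

```bash
python3 - <<'E'
from h import *
print(pose()[0],manip.read_state()['force'])
for n in('side','top'): print(n,brass(shot(n)))
E
```

```text
[0.44360231 0.08771792 0.11118855] [ 0.96543635  0.5643986  -0.85536761]
side [([235.7, 206.5], [226, 192, 21, 26, 263])]
top [([234.2, 173.6], [228, 168, 13, 13, 124]), ([252.4, 175.0], [247, 169, 12, 13, 126]), ([270.9, 176.7], [265, 171, 13, 13, 130])]
```

arm_command:
  rot:
    - [0,0,0]
    - [0,0,0]
    - [0,0,0]
    - [0,0,0]
    - [0,0,0]
  dp:
    - [0,0,0.3]
    - [0,0,0.6]
    - [0,0,0.9]
    - [0,0,1]
    - [0,0,1]
  fingers: [0.5,0.5,0.5,0.5,0.5]

```text
t: 54.82
tool_pos: [0.4445, 0.0877, 0.1026]
eef_rot: [0.728, 0.686, 0.0, 0.0]
force: [-2.8, -1.3, 9.4]
width: 0.0194
grip_force: 61.6
```

arm_command:
  rot:
    - [0,0,0]
    - [0,0,0]
    - [0,0,0]
    - [0,0,0]
    - [0,0,0]
  dp:
    - [0,0,0.1]
    - [0,0,0.15]
    - [0,0,0.15]
    - [0,0,0.15]
    - [0,0,0.15]
  fingers: [0.5,0.5,0.5,0.5,0.5]

```text
t: 55.45
tool_pos: [0.4447, 0.0878, 0.1021]
eef_rot: [0.728, 0.686, -0.0, 0.001]
force: [-5.2, -0.3, 18.9]
width: 0.0191
grip_force: 62.7
```

The span press bottomed out with all weights on the pan. I'm returning the pin.

arm_command:
  rot:
    - [0,0,0]
    - [0,0,0]
    - [0,0,0]
    - [0,0,0]
    - [0,0,0]
  dp:
    - [0,0,-0.5]
    - [0,0,-2]
    - [0,0,-6]
    - [0,0,-10]
    - [0,0,-14]
  fingers: [0.5,0.5,0.5,0.5,0.5]

```text
t: 56.08
tool_pos: [0.4436, 0.0878, 0.2417]
eef_rot: [0.728, 0.686, -0.0, 0.0]
force: [0.7, -0.1, 0.4]
width: 0.0192
grip_force: 60.1
```

arm_command:
  rot:
    - [0,0,0.03]
    - [0,0,0.08]
    - [0,0,0.13]
    - [0,0,0.18]
    - [0,0,0.24]
  dp:
    - [-3,2,0]
    - [-8,5,0]
    - [-13,8,0]
    - [-18,11,0]
    - [-23,14,0]
  fingers: [0.5,0.5,0.5,0.5,0.5]

```text
t: 56.7
tool_pos: [0.5704, -0.1522, 0.2404]
eef_rot: [0.805, 0.593, 0.0, -0.0]
force: [0.5, 0.9, 0.9]
width: 0.0191
grip_force: 60.1
```

arm_command:
  rot:
    - [0,0,0]
    - [0,0,0]
    - [0,0,0]
    - [0,0,0]
    - [0,0,0]
  dp:
    - [-2,3.5,0]
    - [-4,7,1]
    - [-5.4,9.1,4]
    - [-5.4,9.1,7]
    - [-5.4,9.1,7]
  fingers: [0.5,0.5,0.5,0.5,0.5]

```text
t: 57.32
tool_pos: [0.6389, -0.2288, 0.1673]
eef_rot: [0.805, 0.593, -0.001, -0.003]
force: [0.7, 0.2, -0.4]
width: 0.019
grip_force: 60.1
```

arm_command:
  rot:
    - [0,0,0]
    - [0,0,0]
    - [0,0,0]
    - [0,0,0]
    - [0,0,0]
  dp:
    - [0,0,1]
    - [0,0,2]
    - [0,0,2]
    - [0,0,2]
    - [0,0,2]
  fingers: [0.5,0.5,0.5,0.5,0.5]

```text
t: 57.95
tool_pos: [0.6412, -0.2289, 0.1508]
eef_rot: [0.805, 0.594, 0.0, 0.0]
force: [0.6, -0.4, -0.5]
width: 0.0193
grip_force: 60.1
```

```bash
python3 - <<'E'
from h import *
print(pose()[0],go((.6428,-.2308,.0834),-.3))
E
```

```text
[ 0.64116585 -0.22886364  0.15078621] (array([-0.14,  0.21,  6.74]), np.float64(4.3417414402613375e-05))
```

arm_command:
  rot:
    - [0,0,0]
    - [0,0,0]
    - [0,0,0]
    - [0,0,0]
    - [0,0,0]
  dp:
    - [-0.1,0.2,1.5]
    - [-0.1,0.2,3]
    - [-0.1,0.2,4.5]
    - [-0.1,0.2,6.2]
    - [-0.1,0.2,6.2]
  fingers: [0.5,0.5,0.5,0.5,0.5]

```text
t: 58.58
tool_pos: [0.6413, -0.2301, 0.0858]
eef_rot: [0.805, 0.594, -0.001, -0.001]
force: [-0.8, 0.1, -0.9]
width: 0.0193
grip_force: 60.1
```

arm_command:
  rot:
    - [0,0,0]
    - [0,0,0]
    - [0,0,0]
    - [0,0,0]
    - [0,0,0]
  dp:
    - [0,0,0.3]
    - [0,0,0.5]
    - [0,0,0.6]
    - [0,0,0.6]
    - [0,0,0.6]
  fingers: [0.5,0.5,0.5,0.5,0.5]

```text
t: 59.2
tool_pos: [0.6429, -0.2304, 0.0835]
eef_rot: [0.805, 0.593, 0.0, 0.001]
force: [-1.2, 0.1, 5.8]
width: 0.0195
grip_force: 60.9
```

arm_command:
  rot:
    - [0,0,0]
    - [0,0,0]
    - [0,0,0]
    - [0,0,0]
    - [0,0,0]
  dp:
    - [0,0,0]
    - [0,0,0]
    - [0,0,0]
    - [0,0,-3]
    - [0,0,-8]
  fingers: [2.5,4,5.5,5.5,5.5]
  newtons: 30

```text
t: 59.82
tool_pos: [0.641, -0.2302, 0.1606]
eef_rot: [0.805, 0.594, -0.001, -0.002]
force: [0.7, -0.1, 0.2]
width: 0.0547
grip_force: 0.0
```

arm_command:
  rot:
    - [0,0,-0.06]
    - [0,0,-0.12]
    - [0,0,-0.18]
    - [0,0,-0.24]
    - [0,0,-0.3]
  dp:
    - [0,0,-6]
    - [3,-1,-9]
    - [8,-3,-9]
    - [13,-5,-9]
    - [18,-7,-9]
  fingers: [5,5,5,5,5]

```text
t: 60.45
tool_pos: [0.6285, -0.0361, 0.2522]
eef_rot: [0.706, 0.708, 0.0, 0.0]
force: [0.5, -0.1, -0.5]
width: 0.0504
grip_force: 0.0
```

```bash
python3 - <<'E'
from h import *
print(pose()[0],go((.5806,.0738,.18),0))
a,b=shot('side'),shot('top'); print(brass(a),brass(b))
j=np.zeros(0)
for n,i,f,(x,y,x2,y2) in(('side',a,'s0r',(258,155,280,195)),('top',b,'t0r',(308,143,332,172))):
    d=np.abs(i[y:y2,x:x2].astype(int)-cv2.imread(f'pics/{f}.png')[y:y2,x:x2,::-1]).max(2); print(n,d.mean(),(d>60).sum())
E
```

```text
[ 0.62852045 -0.03613755  0.25221757] (array([11.  , -4.78,  7.22]), np.float64(0.0017273288592183356))
[([256.3, 194.4], [251, 185, 11, 18, 140]), ([238.0, 204.9], [226, 191, 26, 27, 324])] [([234.1, 173.7], [228, 168, 13, 13, 128]), ([252.4, 175.2], [247, 169, 13, 13, 131]), ([266.8, 177.7], [265, 172, 5, 11, 36])]
side 12.839772727272727 33
top 12.876436781609195 18
```

arm_command:
  rot:
    - [0,0,0]
    - [0,0,0]
    - [0,0,0]
    - [0,0,0]
    - [0,0,0]
  dp:
    - [4,-1.7,0]
    - [8,-3.5,0]
    - [11,-4.8,2]
    - [11,-4.8,6]
    - [11,-4.8,7]
  fingers: [5,5,5,5,5]

```text
t: 61.18
tool_pos: [0.5793, 0.0717, 0.1799]
eef_rot: [0.707, 0.707, -0.002, -0.001]
force: [0.8, -0.4, 0.2]
width: 0.0502
grip_force: 0.0
```

arm_command:
  rot:
    - [0,0,0]
    - [0,0,0]
    - [0,0,0]
    - [0,0,0]
    - [0,0,0]
  dp:
    - [0,0,0.5]
    - [0,0,1]
    - [0,0,1]
    - [0,0,1]
    - [0,0,1]
  fingers: [5,5,5,5,5]

```text
t: 61.8
tool_pos: [0.5811, 0.0723, 0.1726]
eef_rot: [0.707, 0.707, 0.0, 0.0]
force: [-0.6, -0.5, -0.0]
width: 0.0501
grip_force: 0.0
```

```bash
python3 - <<'E'
from h import *
print(pose()[0],go((.5806,.0738,.1075),0))
E
```

```text
[0.58106685 0.07229086 0.17256793] (array([ 0.15, -0.05,  6.51]), np.float64(-0.00010251323113164013))
```

arm_command:
  rot:
    - [0,0,0]
    - [0,0,0]
    - [0,0,0]
    - [0,0,0]
    - [0,0,0]
  dp:
    - [0.1,0,1.5]
    - [0.1,0,4]
    - [0.1,0,6]
    - [0.1,0,6.4]
    - [0.1,0,6.4]
  fingers: [5,5,5,5,4.5]

```text
t: 62.42
tool_pos: [0.5808, 0.0734, 0.108]
eef_rot: [0.707, 0.707, 0.0, -0.0]
force: [0.3, -0.4, -0.1]
width: 0.0454
grip_force: 0.0
```

arm_command:
  rot:
    - [0,0,0]
    - [0,0,0]
    - [0,0,0]
    - [0,0,0]
    - [0,0,0]
  dp:
    - [0,0,0]
    - [0,0,0]
    - [0,0,0]
    - [0,0,0]
    - [0,0,0]
  fingers: [3,2,1,0.5,0.5]
  newtons: 30

```text
t: 63.05
tool_pos: [0.5816, 0.0735, 0.1091]
eef_rot: [0.707, 0.707, 0.001, 0.001]
force: [0.5, 0.3, 6.3]
width: 0.021
grip_force: 29.8
```

arm_command:
  rot:
    - [0,0,0]
    - [0,0,0]
    - [0,0,0]
    - [0,0,0]
    - [0,0,0]
  dp:
    - [0,0,0]
    - [0,0,-1]
    - [0,0,-4]
    - [0,0,-7]
    - [0,0,-10]
  fingers: [0.5,0.5,0.5,0.5,0.5]
  newtons: 60

```text
t: 63.68
tool_pos: [0.5793, 0.0729, 0.2078]
eef_rot: [0.707, 0.707, -0.001, -0.001]
force: [0.6, 0.2, -4.7]
width: 0.0199
grip_force: 59.1
```

```bash
python3 - <<'E'
from h import *
s=manip.read_state();print(pose()[0],s['force'],go((.469,.351,.15),0))
E
```

```text
[0.57933743 0.07292106 0.20776361] [ 0.57543979  0.16764657 -4.68968958] (array([ 27.81, -11.01,   5.8 ]), np.float64(0.00017952167869217384))
```

arm_command:
  rot:
    - [0,0,0]
    - [0,0,0]
    - [0,0,0]
    - [0,0,0]
    - [0,0,0]
  dp:
    - [3,-1.2,0]
    - [8,-3.2,0]
    - [13,-5.2,0]
    - [18,-7.1,0]
    - [22,-8.7,0]
  fingers: [0.5,0.5,0.5,0.5,0.5]

```text
t: 64.3
tool_pos: [0.4914, 0.2947, 0.2072]
eef_rot: [0.706, 0.708, -0.001, -0.0]
force: [-0.0, 0.1, -5.1]
width: 0.0196
grip_force: 59.5
```

arm_command:
  rot:
    - [0,0,0]
    - [0,0,0]
    - [0,0,0]
    - [0,0,0]
    - [0,0,0]
  dp:
    - [3,-1.2,0]
    - [5.5,-2.2,1]
    - [5.8,-2.3,4]
    - [5.8,-2.3,8]
    - [5.8,-2.3,9]
  fingers: [0.5,0.5,0.5,0.5,0.5]

```text
t: 64.92
tool_pos: [0.4684, 0.3488, 0.1145]
eef_rot: [0.707, 0.707, -0.004, -0.001]
force: [0.0, 0.6, -4.5]
width: 0.0202
grip_force: 59.5
```

arm_command:
  rot:
    - [0,0,0]
    - [0,0,0]
    - [0,0,0]
    - [0,0,0]
    - [0,0,0]
  dp:
    - [0,0,0]
    - [0,0,0]
    - [0,0,0]
    - [0,0,0]
    - [0,0,0]
  fingers: [0.5,0.5,0.5,0.5,0.5]

```text
t: 65.55
tool_pos: [0.471, 0.3513, 0.1185]
eef_rot: [0.707, 0.707, 0.0, 0.0]
force: [-0.7, -0.0, -4.7]
width: 0.0197
grip_force: 59.5
```

```bash
python3 - <<'E'
from h import *
s=manip.read_state();print(pose()[0],s['force'],go((.469,.351,.0519),0))
E
```

```text
[0.47095793 0.35133368 0.11846746] [-0.65589793 -0.04505982 -4.65026173] (array([-0.03, -0.2 ,  6.66]), np.float64(-0.00010261784179288469))
```

arm_command:
  rot:
    - [0,0,0]
    - [0,0,0]
    - [0,0,0]
    - [0,0,0]
    - [0,0,0]
  dp:
    - [0,-0.2,1.5]
    - [0,-0.2,3]
    - [0,-0.2,4.5]
    - [0,-0.2,5.8]
    - [0,-0.2,6.2]
  fingers: [0.5,0.5,0.5,0.5,0.5]

```text
t: 66.18
tool_pos: [0.4681, 0.3508, 0.0546]
eef_rot: [0.707, 0.707, -0.001, -0.0]
force: [0.1, 0.4, -5.2]
width: 0.02
grip_force: 59.8
```

arm_command:
  rot:
    - [0,0,0]
    - [0,0,0]
    - [0,0,0]
    - [0,0,0]
    - [0,0,0]
  dp:
    - [0,0,0.2]
    - [0,0,0.4]
    - [0,0,0.5]
    - [0,0,0.5]
    - [0,0,0.5]
  fingers: [0.5,0.5,0.5,0.5,0.5]

```text
t: 66.8
tool_pos: [0.4693, 0.3517, 0.0522]
eef_rot: [0.707, 0.707, 0.001, 0.0]
force: [-1.4, -2.1, 4.9]
width: 0.0198
grip_force: 60.7
```

arm_command:
  rot:
    - [0,0,0]
    - [0,0,0]
    - [0,0,0]
    - [0,0,0]
    - [0,0,0]
  dp:
    - [0,0,0.05]
    - [0,0,0.1]
    - [0,0,0.1]
    - [0,0,0.1]
    - [0,0,0.1]
  fingers: [0.5,0.5,0.5,0.5,0.5]

```text
t: 67.42
tool_pos: [0.4694, 0.3517, 0.0521]
eef_rot: [0.707, 0.707, 0.001, 0.001]
force: [-3.9, -3.6, 11.5]
width: 0.0197
grip_force: 61.5
```

arm_command:
  rot:
    - [0,0,0]
    - [0,0,0]
    - [0,0,0]
    - [0,0,0]
    - [0,0,0]
  dp:
    - [0,0,-0.15]
    - [0,0,-0.15]
    - [0,0,-0.15]
    - [0,0,-3]
    - [0,0,-8]
  fingers: [2.3,3.5,4.5,4.5,4.5]
  newtons: 30

```text
t: 68.05
tool_pos: [0.4677, 0.3502, 0.129]
eef_rot: [0.707, 0.707, -0.002, -0.001]
force: [-0.0, -0.6, -0.1]
width: 0.0454
grip_force: 0.0
```

arm_command:
  rot:
    - [0,0,0]
    - [0,0,0]
    - [0,0,0]
    - [0,0,0]
    - [0,0,0]
  dp:
    - [-2,0.6,-5]
    - [-7,2.2,-8]
    - [-12,3.8,-8]
    - [-17,5.3,-8]
    - [-22,6.9,-8]
  fingers: [5,5,5,5,5]

```text
t: 68.68
tool_pos: [0.5381, 0.1296, 0.2102]
eef_rot: [0.707, 0.707, 0.0, 0.0]
force: [1.3, 0.1, -0.7]
width: 0.0503
grip_force: 0.0
```

```bash
python3 - <<'E'
from h import *
s=manip.read_state();print(pose()[0],go((.5754,.0137,.18),0))
print(brass(shot('side')),brass(shot('top')))
E
```

```text
[0.53810573 0.12956901 0.2101644 ] (array([-11.59,   3.73,   3.02]), np.float64(8.371883719027196e-05))
[([256.2, 194.5], [251, 185, 11, 18, 144]), ([199.7, 279.6], [192, 269, 16, 22, 233])] [([270.9, 176.7], [265, 171, 13, 13, 131]), ([154.0, 211.1], [148, 205, 13, 13, 122])]
```

arm_command:
  rot:
    - [0,0,0]
    - [0,0,0]
    - [0,0,0]
    - [0,0,0]
    - [0,0,0]
  dp:
    - [-4,1.2,0]
    - [-8,2.5,0]
    - [-11.6,3.7,1]
    - [-11.7,3.8,3]
    - [-11.7,3.8,3.5]
  fingers: [5,5,5,5,5]

```text
t: 69.4
tool_pos: [0.5746, 0.0152, 0.1734]
eef_rot: [0.707, 0.707, -0.001, -0.001]
force: [-0.2, 0.3, 0.8]
width: 0.0498
grip_force: 0.0
```

arm_command:
  rot:
    - [0,0,0]
    - [0,0,0]
    - [0,0,0]
    - [0,0,0]
    - [0,0,0]
  dp:
    - [0,0,0]
    - [0,0,0]
    - [0,0,0]
    - [0,0,0]
    - [0,0,0]
  fingers: [5,5,5,5,5]

```text
t: 70.03
tool_pos: [0.5759, 0.0143, 0.1753]
eef_rot: [0.707, 0.707, 0.0, 0.0]
force: [-0.3, -1.1, -0.3]
width: 0.0503
grip_force: 0.0
```

```bash
python3 - <<'E'
from h import *
s=manip.read_state();print(pose()[0],go((.5754,.0137,.1088),0))
print(brass(shot('side')))
E
```

```text
[0.57588522 0.01429344 0.17533214] (array([-0.06, -0.05,  6.65]), np.float64(-3.47960647542056e-05))
[([243.6, 201.9], [238, 192, 12, 18, 142]), ([199.8, 279.5], [192, 269, 16, 22, 232])]
```

arm_command:
  rot:
    - [0,0,0]
    - [0,0,0]
    - [0,0,0]
    - [0,0,0]
    - [0,0,0]
  dp:
    - [0,0,1.5]
    - [0,0,4]
    - [0,0,6]
    - [0,0,6.6]
    - [0,0,6.6]
  fingers: [5,5,5,5,4.5]

```text
t: 70.7
tool_pos: [0.5756, 0.0144, 0.1087]
eef_rot: [0.707, 0.707, -0.0, -0.0]
force: [-0.1, 0.6, 0.8]
width: 0.0451
grip_force: 0.0
```

arm_command:
  rot:
    - [0,0,0]
    - [0,0,0]
    - [0,0,0]
    - [0,0,0]
    - [0,0,0]
  dp:
    - [0,0,0]
    - [0,0,0]
    - [0,0,0]
    - [0,0,0]
    - [0,0,0]
  fingers: [3,2,1,0.5,0.5]
  newtons: 30

```text
t: 71.32
tool_pos: [0.5762, 0.0144, 0.11]
eef_rot: [0.707, 0.707, 0.0, 0.0]
force: [-2.5, -0.4, 5.7]
width: 0.0208
grip_force: 29.5
```

arm_command:
  rot:
    - [0,0,0]
    - [0,0,0]
    - [0,0,0]
    - [0,0,0]
    - [0,0,0]
  dp:
    - [0,0,0]
    - [0,0,-1]
    - [0,0,-4]
    - [0,0,-7]
    - [0,0,-10]
  fingers: [0.5,0.5,0.5,0.5,0.5]
  newtons: 60

```text
t: 71.95
tool_pos: [0.575, 0.0141, 0.2093]
eef_rot: [0.707, 0.707, -0.001, -0.001]
force: [0.2, 0.5, -4.8]
width: 0.02
grip_force: 59.2
```

```bash
python3 - <<'E'
from h import *
s=manip.read_state();print(pose()[0],s['force'],go((.405,.346,.15),0))
E
```

```text
[0.57504689 0.01407541 0.20928042] [ 0.16422944  0.47722739 -4.80817617] (array([ 33.19, -16.99,   5.96]), np.float64(2.3052051332683732e-05))
```

arm_command:
  rot:
    - [0,0,0]
    - [0,0,0]
    - [0,0,0]
    - [0,0,0]
    - [0,0,0]
  dp:
    - [3,-1.5,0]
    - [8,-4.1,0]
    - [13,-6.7,0]
    - [18,-9.2,0]
    - [23,-11.8,0]
  fingers: [0.5,0.5,0.5,0.5,0.5]

```text
t: 72.58
tool_pos: [0.4564, 0.2452, 0.2087]
eef_rot: [0.707, 0.707, -0.0, 0.0]
force: [1.2, 0.2, -4.7]
width: 0.0197
grip_force: 59.3
```

arm_command:
  rot:
    - [0,0,0]
    - [0,0,0]
    - [0,0,0]
    - [0,0,0]
    - [0,0,0]
  dp:
    - [4,-2,0]
    - [8,-4.1,0]
    - [10.2,-5.2,2]
    - [10.2,-5.2,6]
    - [10.2,-5.2,9]
  fingers: [0.5,0.5,0.5,0.5,0.5]

```text
t: 73.2
tool_pos: [0.4048, 0.3456, 0.1171]
eef_rot: [0.707, 0.708, -0.001, 0.0]
force: [0.5, 0.0, -5.0]
width: 0.0197
grip_force: 59.4
```

arm_command:
  rot:
    - [0,0,0]
    - [0,0,0]
    - [0,0,0]
    - [0,0,0]
    - [0,0,0]
  dp:
    - [0,0,0]
    - [0,0,0]
    - [0,0,0]
    - [0,0,0]
    - [0,0,0]
  fingers: [0.5,0.5,0.5,0.5,0.5]

```text
t: 73.82
tool_pos: [0.4061, 0.3463, 0.1197]
eef_rot: [0.707, 0.707, 0.0, 0.0]
force: [-0.4, 0.3, -5.4]
width: 0.0199
grip_force: 59.6
```

```bash
python3 - <<'E'
from h import *
s=manip.read_state();print(pose()[0],s['force'],go((.4045,.345,.0528),0))
E
```

```text
[0.40612956 0.34633602 0.11965178] [-0.35001013  0.33520303 -5.3710934 ] (array([-0.13, -0.17,  6.69]), np.float64(-0.00025598953820127335))
```

arm_command:
  rot:
    - [0,0,0]
    - [0,0,0]
    - [0,0,0]
    - [0,0,0]
    - [0,0,0]
  dp:
    - [-0.1,-0.2,1.5]
    - [-0.1,-0.2,3]
    - [-0.1,-0.2,4.5]
    - [-0.1,-0.2,5.8]
    - [-0.1,-0.2,6.2]
  fingers: [0.5,0.5,0.5,0.5,0.5]

```text
t: 74.45
tool_pos: [0.4031, 0.3449, 0.0558]
eef_rot: [0.707, 0.707, -0.001, -0.0]
force: [0.5, -0.9, -4.2]
width: 0.0195
grip_force: 59.9
```

arm_command:
  rot:
    - [0,0,0]
    - [0,0,0]
    - [0,0,0]
    - [0,0,0]
    - [0,0,0]
  dp:
    - [0,0,0.2]
    - [0,0,0.4]
    - [0,0,0.5]
    - [0,0,0.55]
    - [0,0,0.55]
  fingers: [0.5,0.5,0.5,0.5,0.5]

```text
t: 75.08
tool_pos: [0.4041, 0.3459, 0.0532]
eef_rot: [0.707, 0.707, 0.0, 0.0]
force: [-2.4, -1.7, 6.2]
width: 0.02
grip_force: 60.9
```

arm_command:
  rot:
    - [0,0,0]
    - [0,0,0]
    - [0,0,0]
    - [0,0,0]
    - [0,0,0]
  dp:
    - [0,0,0.05]
    - [0,0,0.05]
    - [0,0,0.05]
    - [0,0,0.05]
    - [0,0,0.05]
  fingers: [0.5,0.5,0.5,0.5,0.5]

```text
t: 75.7
tool_pos: [0.4041, 0.3459, 0.0531]
eef_rot: [0.707, 0.707, 0.0, 0.001]
force: [-4.1, -4.2, 10.8]
width: 0.0198
grip_force: 61.3
```

arm_command:
  rot:
    - [0,0,0]
    - [0,0,0]
    - [0,0,0]
    - [0,0,0]
    - [0,0,0]
  dp:
    - [0,0,-0.15]
    - [0,0,-0.15]
    - [0,0,-0.15]
    - [0,0,-3]
    - [0,0,-8]
  fingers: [2.3,3.2,4,4,4]
  newtons: 30

```text
t: 76.32
tool_pos: [0.403, 0.3442, 0.1305]
eef_rot: [0.707, 0.707, -0.002, -0.001]
force: [1.5, -0.3, 0.7]
width: 0.0401
grip_force: 0.0
```

arm_command:
  rot:
    - [0,0,0]
    - [0,0,0]
    - [0,0,0]
    - [0,0,0]
    - [0,0,0]
  dp:
    - [-2,0.8,-5]
    - [-7,3,-8]
    - [-12,5,-8]
    - [-17,7.2,-8]
    - [-22,9.3,-8]
  fingers: [5,5,5,5,5]

```text
t: 76.95
tool_pos: [0.4976, 0.1234, 0.2115]
eef_rot: [0.707, 0.707, 0.0, 0.001]
force: [-0.9, 0.0, 0.5]
width: 0.0502
grip_force: 0.0
```

arm_command:
  rot:
    - [0,0,0]
    - [0,0,0]
    - [0,0,0]
    - [0,0,0]
    - [0,0,0]
  dp:
    - [-4,1.7,0]
    - [-8,3.4,0]
    - [-12,5,0]
    - [-15,6.4,0]
    - [-15,6.4,0]
  fingers: [5,5,5,5,5]

```text
t: 77.58
tool_pos: [0.5616, -0.028, 0.2106]
eef_rot: [0.709, 0.705, -0.0, -0.0]
force: [0.2, 0.5, 0.3]
width: 0.0503
grip_force: 0.0
```

```bash
python3 - <<'E'
from h import *
s=manip.read_state();print(pose()[0],go((.5708,-.0462,.17),0))
print(brass(shot('side')),brass(shot('top')))
E
```

```text
[ 0.5616486  -0.02799945  0.21060906] (array([-1.82,  0.93,  4.06]), np.float64(-0.0048260509953235164))
[([254.6, 197.4], [251, 192, 9, 11, 59]), ([199.8, 279.6], [192, 269, 16, 22, 231]), ([217.9, 287.6], [210, 277, 16, 22, 235])] [([154.0, 211.0], [148, 205, 13, 13, 120]), ([155.9, 230.2], [150, 224, 13, 13, 127])]
```

arm_command:
  rot:
    - [0,0,0]
    - [0,0,0]
    - [0,0,0]
    - [0,0,0]
    - [0,0,0]
  dp:
    - [-1,0.5,0]
    - [-1.8,0.9,0]
    - [-1.8,0.9,1.5]
    - [-1.8,0.9,3.5]
    - [-1.8,0.9,3.5]
  fingers: [5,5,5,5,5]

```text
t: 78.3
tool_pos: [0.5679, -0.0424, 0.1734]
eef_rot: [0.707, 0.707, -0.001, -0.002]
force: [0.4, -0.3, 0.0]
width: 0.05
grip_force: 0.0
```

```bash
python3 - <<'E'
from h import *
s=manip.read_state();print(pose()[0],go((.5708,-.0462,.1095),0))
print(brass(shot('side')))
E
```

```text
[ 0.56789411 -0.04240978  0.17343083] (array([-0.38,  0.32,  6.39]), np.float64(0.0007962254812214908))
[([255.8, 196.0], [251, 187, 11, 16, 110]), ([199.7, 279.5], [192, 269, 16, 21, 231]), ([217.9, 287.6], [210, 277, 16, 22, 237])]
```

arm_command:
  rot:
    - [0,0,0]
    - [0,0,0]
    - [0,0,0]
    - [0,0,0]
    - [0,0,0]
  dp:
    - [-0.3,0.1,1]
    - [-0.3,0.1,3]
    - [-0.3,0.1,5.5]
    - [-0.3,0.1,6.4]
    - [-0.3,0.1,6.4]
  fingers: [5,5,5,5,4.5]

```text
t: 78.97
tool_pos: [0.5703, -0.0456, 0.1113]
eef_rot: [0.707, 0.707, -0.0, -0.001]
force: [0.6, 0.2, 0.4]
width: 0.045
grip_force: 0.0
```

arm_command:
  rot:
    - [0,0,0]
    - [0,0,0]
    - [0,0,0]
    - [0,0,0]
    - [0,0,0]
  dp:
    - [0,0,0]
    - [0,0,0]
    - [0,0,0]
    - [0,0,0]
    - [0,0,0]
  fingers: [3,2,1,0.5,0.5]
  newtons: 30

```text
t: 79.6
tool_pos: [0.571, -0.0457, 0.113]
eef_rot: [0.707, 0.707, -0.0, 0.0]
force: [-3.4, -0.5, 6.0]
width: 0.0209
grip_force: 29.4
```

arm_command:
  rot:
    - [0,0,0]
    - [0,0,0]
    - [0,0,0]
    - [0,0,0]
    - [0,0,0]
  dp:
    - [0,0,0]
    - [0,0,-1]
    - [0,0,-4]
    - [0,0,-7]
    - [0,0,-10]
  fingers: [0.5,0.5,0.5,0.5,0.5]
  newtons: 60

```text
t: 80.22
tool_pos: [0.5704, -0.0458, 0.2125]
eef_rot: [0.707, 0.707, -0.0, -0.0]
force: [-0.1, 0.2, -5.3]
width: 0.0198
grip_force: 59.1
```

```bash
python3 - <<'E'
from h import *
s=manip.read_state();print(pose()[0],s['force'],go((.413,.278,.15),0))
E
```

```text
[ 0.57037725 -0.04580865  0.21246497] [-0.06922584  0.18576647 -5.32439087] (array([ 32.38, -15.73,   6.26]), np.float64(8.394121285926204e-05))
```

arm_command:
  rot:
    - [0,0,0]
    - [0,0,0]
    - [0,0,0]
    - [0,0,0]
    - [0,0,0]
  dp:
    - [3,-1.5,0]
    - [8,-3.9,0]
    - [13,-6.3,0]
    - [18,-8.7,0]
    - [23,-11.2,0]
  fingers: [0.5,0.5,0.5,0.5,0.5]

```text
t: 80.85
tool_pos: [0.4577, 0.1856, 0.2118]
eef_rot: [0.707, 0.707, -0.0, 0.0]
force: [1.0, 0.6, -5.1]
width: 0.0197
grip_force: 59.2
```

arm_command:
  rot:
    - [0,0,0]
    - [0,0,0]
    - [0,0,0]
    - [0,0,0]
    - [0,0,0]
  dp:
    - [4,-1.9,0]
    - [8,-3.9,0]
    - [9.4,-4.5,2]
    - [9.4,-4.5,6]
    - [9.4,-4.5,9]
  fingers: [0.5,0.5,0.5,0.5,0.5]

```text
t: 81.47
tool_pos: [0.413, 0.2779, 0.1204]
eef_rot: [0.707, 0.707, -0.001, 0.0]
force: [-0.4, -0.4, -4.4]
width: 0.0198
grip_force: 59.2
```

arm_command:
  rot:
    - [0,0,0]
    - [0,0,0]
    - [0,0,0]
    - [0,0,0]
    - [0,0,0]
  dp:
    - [0,0,0]
    - [0,0,0]
    - [0,0,0]
    - [0,0,0]
    - [0,0,0]
  fingers: [0.5,0.5,0.5,0.5,0.5]

```text
t: 82.1
tool_pos: [0.4142, 0.2783, 0.1226]
eef_rot: [0.707, 0.707, 0.0, 0.0]
force: [-0.4, 0.3, -4.5]
width: 0.0196
grip_force: 59.8
```

```bash
python3 - <<'E'
from h import *
s=manip.read_state();print(pose()[0],s['force'],go((.413,.277,.0558),0))
E
```

```text
[0.41416219 0.27829564 0.12262995] [-0.42029666  0.33003785 -4.46560823] (array([-0.13, -0.12,  6.68]), np.float64(-0.00030393758206481714))
```

arm_command:
  rot:
    - [0,0,0]
    - [0,0,0]
    - [0,0,0]
    - [0,0,0]
    - [0,0,0]
  dp:
    - [-0.1,-0.1,1.5]
    - [-0.1,-0.1,3]
    - [-0.1,-0.1,4.5]
    - [-0.1,-0.1,5.8]
    - [-0.1,-0.1,6.2]
  fingers: [0.5,0.5,0.5,0.5,0.5]

```text
t: 82.72
tool_pos: [0.412, 0.277, 0.0588]
eef_rot: [0.707, 0.707, -0.001, -0.001]
force: [0.2, 0.2, -4.6]
width: 0.0192
grip_force: 59.9
```

arm_command:
  rot:
    - [0,0,0]
    - [0,0,0]
    - [0,0,0]
    - [0,0,0]
    - [0,0,0]
  dp:
    - [0,0,0.2]
    - [0,0,0.4]
    - [0,0,0.5]
    - [0,0,0.55]
    - [0,0,0.55]
  fingers: [0.5,0.5,0.5,0.5,0.5]

```text
t: 83.35
tool_pos: [0.4132, 0.278, 0.0561]
eef_rot: [0.707, 0.707, 0.0, 0.0]
force: [-3.1, -1.5, 6.8]
width: 0.0195
grip_force: 61.1
```

arm_command:
  rot:
    - [0,0,0]
    - [0,0,0]
    - [0,0,0]
    - [0,0,0]
    - [0,0,0]
  dp:
    - [0,0,0.05]
    - [0,0,0.05]
    - [0,0,0.05]
    - [0,0,0.05]
    - [0,0,0.05]
  fingers: [0.5,0.5,0.5,0.5,0.5]

```text
t: 83.98
tool_pos: [0.4132, 0.2781, 0.0561]
eef_rot: [0.707, 0.707, 0.0, 0.001]
force: [-5.0, -2.1, 10.5]
width: 0.0196
grip_force: 61.5
```

arm_command:
  rot:
    - [0,0,0]
    - [0,0,0]
    - [0,0,0]
    - [0,0,0]
    - [0,0,0]
  dp:
    - [0,0,-0.15]
    - [0,0,-0.15]
    - [0,0,-0.15]
    - [0,0,-3]
    - [0,0,-8]
  fingers: [2.3,3.2,4,4,4]
  newtons: 30

```text
t: 84.6
tool_pos: [0.4119, 0.2765, 0.1338]
eef_rot: [0.707, 0.707, -0.001, -0.001]
force: [1.2, 0.4, 0.7]
width: 0.04
grip_force: 0.0
```

arm_command:
  rot:
    - [0,0,0]
    - [0,0,0]
    - [0,0,0]
    - [0,0,0]
    - [0,0,0]
  dp:
    - [-2,1,-6]
    - [-6,3,-11]
    - [-11,6,-14]
    - [-16,9,-14]
    - [-20,12,-14]
  fingers: [5,5,5,5,5]

```text
t: 85.22
tool_pos: [0.5345, 0.0743, 0.2752]
eef_rot: [0.708, 0.706, 0.0, 0.002]
force: [0.6, 0.8, -0.3]
width: 0.0503
grip_force: 0.0
```

arm_command:
  rot:
    - [0,0,0]
    - [0,0,0]
    - [0,0,0]
    - [0,0,0]
    - [0,0,0]
  dp:
    - [0,0,0]
    - [0,0,0]
    - [0,0,0]
    - [0,0,0]
    - [0,0,0]
  fingers: [5,5,5,5,5]

```text
t: 85.85
tool_pos: [0.5326, 0.0779, 0.2743]
eef_rot: [0.707, 0.708, -0.0, 0.0]
force: [0.2, 1.5, -0.1]
width: 0.0499
grip_force: 0.0
```

```bash
python3 - <<'E'
from h import *
a,b=shot('side','sE'),shot('top','tE'); print(pose()[0]);print(brass(a),brass(b))
def d(i,f,box):
    x,y,x2,y2=box; q=np.abs(i[y:y2,x:x2].astype(int)-cv2.imread(f'pics/{f}.png')[y:y2,x:x2,::-1]).max(2)
    ys,xs=np.where(q>60); return (q>60).sum(),(xs.min()+x,xs.max()+x,ys.min()+y,ys.max()+y) if len(xs) else None
print('pin side',d(a,'s0r',(255,150,285,195)),'top',d(b,'t0r',(305,143,335,172)))
# pin column profile: dark pixels of the handle now / at start
for n,i in(('0',cv2.imread('pics/s0r.png')[:,:,::-1]),('E',a)):
    g=i[154:182,258:282].mean(2)<40; ys,xs=np.where(g); print(n,xs.mean()+258,ys.mean()+154,g.sum(),xs.min()+258,xs.max()+258,ys.min()+154,ys.max()+154)
# basket now vs just after hanging (g8 mosaic: side crop 175,120 scale2)
g8=cv2.imread('pics/g8.png')[:400,:400,::-1]; e=cv2.resize(a[120:320,175:375],(400,400),interpolation=2)
q=np.abs(e.astype(int)-g8).max(2); print('basket diff',(q[50:180,230:350]>60).sum(),'all',(q>60).sum())
t=cv2.imread('pics/g8.png')[:200,400:,::-1]; e=cv2.resize(b[140:260,135:375],(400,200),interpolation=2)
q=np.abs(e.astype(int)-t).max(2); print('top basket diff',(q[60:200,310:400]>60).sum(), 'case',(q[80:180,0:100]>60).sum())
E
```

```text
[0.53268188 0.0775754  0.27423967]
[([231.3, 273.3], [224, 263, 15, 21, 206]), ([199.8, 279.5], [192, 269, 16, 21, 229]), ([217.9, 287.6], [210, 277, 16, 22, 236])] [([154.0, 211.0], [148, 205, 13, 13, 122]), ([176.8, 227.1], [170, 221, 14, 13, 134]), ([156.0, 230.1], [150, 224, 13, 13, 126])]
pin side (np.int64(2), (np.int64(255), np.int64(255), np.int64(150), np.int64(151))) top (np.int64(1), (np.int64(327), np.int64(327), np.int64(153), np.int64(153)))
0 269.6101694915254 167.0 59 267 272 161 174
E 269.58620689655174 167.32758620689654 58 267 272 161 174
basket diff 554 all 13513
top basket diff 0 case 130
```

The final check measures well: the pin matches its start pixels, all three weights are upright in the case, and the basket on the hook shows no change in the top view.

```bash
python3 -c "
from bench import manip
print(manip.sign_off())"
```

```text
the job is handed in; nothing more can be done
None
```

The scale is calibrated and handed in at about 86 s. I pressed zero with the pan empty and span with all three weights on it. The weights are back upright in their case, the pin is in its holder, and the basket is on the hook.

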